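# Power up and tune the repaired radio

## Robot

A 6-joint arm with a two-finger parallel gripper is mounted at the origin on the work surface. World frame = base frame: x ahead of the robot, y to its left, z up, the work surface at z = 0. Lengths are in m, angles in rad, forces in N, time in s.
With the tool pointing down it reaches from about 0.375 to 0.925 m from the base axis. Payload 5.7 kg.
Tool frame: the origin (TCP) lies on the centre line of the jaws, within the pads' length; the fingertips stand 19 mm ahead of it and the grasp point (between the pads) is the TCP; x points along the fingers, y is the direction in which the jaws open and shut, and the axes are right-handed (so a half turn about x gives the same grasp; the last joint's range is limited). The gripper opens to 88 mm and grips with 3 to 60 N. Pads are 20 mm wide; open, the fingers measure 115 mm over their backs; the gripper's body (75 mm by 178 mm) begins 61 mm behind the grasp point.
Start: joints at [-1.445, 0.359, 1.51, -0, 1.272, -0.115], TCP at [0.143, -0.583, 0.218] pointing down, gripper open.
Joint ranges: [-2.97, 2.97], [-1.01, 2.36], [0.21, 2.38], [-0.96, 4.11], [0.2, 2.71], [-2.98, 2.98]. Speed limits (rad/s): [2.39, 2.39, 3.14, 3.14, 3.14, 3.14].

## Interface

Orientations are given as a unit quaternion [x, y, z, w].
In Python, from workcell import r gives the robot as it stands. The module is installed in compiled form; this text tells all that it offers.
- The arm moves only by the tool send_rows, never from a script. Its argument "steps" is a list of rows, each an object with "jaw": the finger opening in mm, from 0 to 87.8; "linear": the shift along the tool's x, y, z in mm, a list of three; "rot": the turn, a rotation vector about the tool's x, y, z in rad, a list of three. A call has 1 to 10 rows; each row shifts and turns the commanded pose from where the row before left it, along the tool's axes as they then stand; what a row does not reach is not made up. A row lasts 1/12 s, in which the tool goes at most 41.7 mm and 7.16 degrees, less where a joint would pass 70% of its speed; a pose out of reach is approached as far as the arm can. A call is refused whole if a number of a shift passes 41.7 or a number of a turn 0.125, either way. A call with a gripper value outside its range is refused whole. The fingers move at their own pace and stop on an object; the grip force is fixed at half the most. Time passes only in rows, so rows that do not move let the fingers close. It gives the time, the measured TCP pose, the force and the opening at its end, in the units of the state.
- r.read_state(): the state, without advancing time (a new reading comes with each control period).
- r.grab_frame(name): name is "scene" or "side" or "wrist"; returns a dict with "pixels" (384x512x3 uint8, blue, green, red), "fx", "fy", "cx", "cy" (pixels), "position" and "orientation" of the camera in the world; the wrist camera has in their place "mount" (4x4, takes a point from camera to tool coordinates, whose origin is the TCP and whose axes are the tool frame's). Camera axes: x right, y down, z forward; pixel columns grow to the right and rows downward; lengths in m; the calibration is good to about 2 mm. A picture is of the moment at which its call begins: read the wrist's pose just before it. There is no depth.
- r.sign_off(): hands the job in, once; it reports no verdict.
The state is a dict: "clock": time; "q": joint angles; "joint_velocities": joint speeds; "joint_torque": joint torques, N m; "tcp_pos": TCP position; "tcp_rot": TCP orientation; "ft_force": force on the tool from outside, world axes, zero at the start; "wrist_torque": the same for the moment, N m; "gripper_width": finger opening in m.
Only numpy, scipy, OpenCV 4.12 (cv2) and the standard library are available. Lean on these libraries where they do the work, as an engineer would, in place of code of your own. Each camera call takes 0.05 s, during which the arm holds its last target.

## Task

Finish the repaired radio: pick up the blue battery pack by its yellow rib and set it down gently, rib up, on the floor of the open battery bay (do not let it drop in). Then swing the green flap fully shut over it, and last slide the black tuning grip along its track until its white line points at the middle of the orange tab beside the track, and leave it there. Leave the saucer, parts box, screwdriver and pliers where they lie.

Things in the scene. Friction and masses are not known exactly. Their poses are not given: they have to be found in the camera images.
- radio: Green plastic radio casing lying on its back, fixed to the bench, its face up: 150 mm along its x, 260 mm along its y, 70 mm high. Origin at the centre of its underside, z up. Its black-and-silver speaker grille is on the -x half, the cream dial with the tuning slider on the +x half, the battery bay at its +y end. A carrying handle sticks out 29 mm from the +x side at 35 mm height.
- bay_floor (a point): Centre of the floor of the open battery bay; axes as the radio's. The bay is 58 mm along x, 74 mm along y, with upright walls; its rim is the radio's face, 50 mm above this floor.
- pack_mid (a point): Blue battery pack, loose on the bench, 0.13 to 0.25 kg: block 48 mm (its x) by 64 mm (its y) by 22 mm high, with an upright yellow grip rib on top along its y, centred: 10 mm thick (x), 44 mm long (y), 24 mm high. This point is at its centre, half-way up: 23 mm above its underside and 23 mm below the rib's top. z up. It fits the bay with its y along the radio's y, either way round, and 5 mm of play all round; the rib's top then lies 4 mm below the rim.
- flap (a joint): Angle of the bay's green flap: 0 = fully shut, lying flat on the rim; grows as it opens; about 1.57 = upright, at most 2.1 = leaning outward, beyond the radio's +y end. A light friction hinge (about 0.035 N m): the flap stays at whatever angle it is left and must be pushed all the way down.
- flap_hinge (a point): Middle of the flap's hinge line, which runs along the radio's x at the bay's outer (+y) rim, at the height of the radio's face; axes as the radio's. The flap is 66 mm wide along the hinge and 5 mm thick; shut, it reaches 80 mm from the hinge towards the radio's -y, with a black finger tab 20 mm wide reaching 7 mm further.
- flap_edge (a point): Middle of the flap's free edge, 80 mm from the hinge line, mid-thickness. Turns with the flap: its -y axis points from the hinge to the free edge, its z axis out of the flap's outer face (up when shut).
- tuner_top (a point): Middle of the white line across the top of the black tuning grip; axes as the radio's. The grip is 14 mm along x, 24 mm along y; its top is 28 mm above the radio's face (its underside 2 mm above it). It slides only along the radio's y, against about 1.5 N of friction, and stays where it is left.
- tuner (a joint): Position of the tuning grip along its track in m: 0 at the -y end, 0.10 at the +y end; grows towards the radio's +y.
- tab_mid (a point): Centre of the orange tab, 20 mm along x by 10 mm along y, 2 mm high, stuck flat on the dial 21 mm to the +x side of the track's middle line; axes as the radio's. Its place along the track varies. It cannot be moved by touch.
- saucer: Bystander: white ceramic saucer with screws, 110 mm across, 18 mm high; origin at the centre of its underside.
- parts_box: Bystander: grey plastic parts box with its lid shut, 114 by 164 mm (x, y), 58 mm high; origin at the centre of its underside.
- screwdriver: Bystander: red-handled screwdriver lying along its own x, about 200 mm long.
- pliers: Bystander: steel needle-nose pliers lying along their own x, jaws to +x, about 165 mm long, 14 mm high; origin under the rivet.
- pack: The same battery pack, origin at the centre of its underside; axes as for its centre point.
There are look-alikes about, which are no part of the job. Of the things like the pack, leave any that is pink; of the rest the larger one is meant.

How it is judged:
On the way, in this order (a step that is already met when the one before it is completed fails the run):
1. the battery pack lies on the floor of the bay, rib up, let go (x of pack_mid in the frame of bay_floor between -0.01 and 0.01 m and y of pack_mid in the frame of bay_floor between -0.01 and 0.01 m and z of pack_mid in the frame of bay_floor below 0.028 m and angle between pack_mid's own z axis and vertical below 0.12 rad and contact force between the fingers and pack below 0.1 N), for 0.2 s.
2. the flap is fully shut over the pack (x of pack_mid in the frame of bay_floor between -0.01 and 0.01 m and y of pack_mid in the frame of bay_floor between -0.01 and 0.01 m and z of pack_mid in the frame of bay_floor below 0.028 m and angle between pack_mid's own z axis and vertical below 0.12 rad and value of joint flap below 0.07 rad), for 0.2 s.
3. the white line of the tuning grip points at the orange tab (all of step 2 and y of tuner_top in the frame of tab_mid between -0.005 and 0.005 m), for 0.3 s.
At the end, for the whole second after the job is handed in: The pack lies at rest on the bay's floor (within 10 mm of its middle, upright), the flap is shut (within 0.07 rad), and the white line of the tuning grip, at rest, is within 5 mm of the middle of the orange tab along the track (all of step 3 and velocity of joint tuner between -0.005 and 0.005 m/s and linear speed of pack below 0.02 m/s); the robot touches nothing.
It fails at once if the saucer is pushed more than 30 mm away (distance of saucer from where it was at the start of the episode above 0.03 m).
It fails at once if the parts box is pushed more than 30 mm away (distance of parts_box from where it was at the start of the episode above 0.03 m).
It fails at once if the screwdriver is pushed more than 30 mm away (distance of screwdriver from where it was at the start of the episode above 0.03 m).
It fails at once if the pliers is pushed more than 30 mm away (distance of pliers from where it was at the start of the episode above 0.03 m).
It fails at once if the battery pack is dropped: it moves faster than 0.8 m/s while not held (linear speed of pack above 0.8 m/s and contact force between the fingers and pack below 0.1 N).
It also fails if it takes over 64 s, if anything falls off the work surface, if the arm or the gripper's body presses on something with over 40 N, if the wrist force passes 120 N, or if a joint passes its speed limit or range.

## Working session

There is one attempt and no reset: what is moved stays moved. The work goes in short steps, Python scripts to look and compute and a tool call to move; the robot and the scene stay as the last step left them, time stands still between calls to the robot, and variables do not carry over. Pictures are saved under pics/ and viewed, and the job is handed in when it is done.

Besides the shell and the picture viewer there is one more tool, called by a JSON object that holds its "fn" and its "kwargs". send_rows: Moves the arm, as the interface text tells. Its arguments: {"type":"object","properties":{"steps":{"type":"array"}},"required":["steps"]}

```bash
mkdir -p pics; cat > h.py <<'E'
import numpy as np, cv2
from workcell import r
from scipy.spatial.transform import Rotation as R
def snap(name,fn):
    s=r.read_state(); f=r.grab_frame(name); cv2.imwrite('pics/'+fn,f['pixels'])
    d={k:np.array(f[k]) for k in f if k!='pixels'}
    if name=='wrist':
        T=np.eye(4);T[:3,:3]=R.from_quat(s['tcp_rot']).as_matrix();T[:3,3]=s['tcp_pos']
        d['M']=T@np.array(f['mount'])
    else:
        M=np.eye(4);o=np.array(f['orientation']);M[:3,:3]=R.from_quat(o).as_matrix() if o.size==4 else o;M[:3,3]=f['position'];d['M']=M
    np.savez('pics/'+fn[:-4]+'.npz',**d); return f['pixels'],d
def load(fn): return dict(np.load('pics/'+fn+'.npz'))
def px(d,u,v,z):
    ray=d['M'][:3,:3]@np.array([(u-d['cx'])/d['fx'],(v-d['cy'])/d['fy'],1]); c=d['M'][:3,3]
    return c+ray*(z-c[2])/ray[2]
def proj(d,p):
    q=np.linalg.inv(d['M'])@np.append(p,1); return q[0]/q[2]*d['fx']+d['cx'],q[1]/q[2]*d['fy']+d['cy']
def crop(fn,x0,y0,x1,y1,k,out):
    im=cv2.imread('pics/'+fn); cv2.imwrite('pics/'+out,cv2.resize(im[y0:y1,x0:x1],None,fx=k,fy=k,interpolation=cv2.INTER_CUBIC))
E
python3 - <<'E'
from h import *
for n in ['scene','side','wrist']:
    im,d=snap(n,n+'0.png'); print(n,d['M'].round(3).tolist(),d['fx'],d['cx'],d['cy'])
print(r.read_state())
E
```

```text
scene [[0.491, 0.635, -0.596, 1.327], [0.871, -0.366, 0.328, -0.426], [-0.01, -0.68, -0.733, 1.062], [0.0, 0.0, 0.0, 1.0]] 426.48225411207943 260.29514550365144 191.14637401889314
side [[-0.805, -0.397, 0.44, 0.029], [-0.593, 0.53, -0.606, 0.746], [0.007, -0.749, -0.663, 0.895], [0.0, 0.0, 0.0, 1.0]] 374.56744351388585 256.45890869655346 191.975685912565
wrist [[0.238, -0.943, -0.234, 0.205], [-0.971, -0.232, -0.055, -0.568], [-0.002, 0.24, -0.971, 0.385], [0.0, 0.0, 0.0, 1.0]] 284.40647118122 258.41379461145755 196.6181017479795
{'clock': 0.15, 'q': array([-1.44512793e+00,  3.59327878e-01,  1.51114564e+00,  1.97242509e-05,
        1.27250080e+00, -1.15090298e-01]), 'joint_velocities': array([-3.78304330e-04, -1.17527535e-03, -2.99968663e-03, -2.39519210e-03,
        9.35607050e-05,  2.35984120e-03]), 'joint_torque': array([ 6.56820284e-04, -5.15755820e+01, -2.71008611e+01,  6.77812868e-02,
        3.06142028e-02, -8.29014357e-05]), 'tcp_pos': array([ 0.14300379, -0.58217675,  0.21742419]), 'tcp_rot': array([ 0.70199372,  0.08540208, -0.70198556,  0.08442504]), 'ft_force': array([ 0.00155965, -0.9859492 , -0.18793558]), 'wrist_torque': array([-0.02501984, -0.00175016, -0.05832402]), 'gripper_width': 0.08789790387727199}
```

View pics/scene0.png

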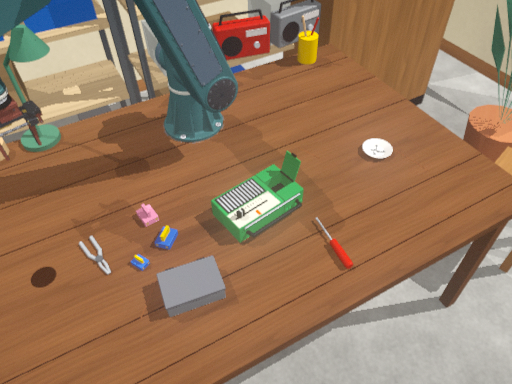

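View pics/side0.png

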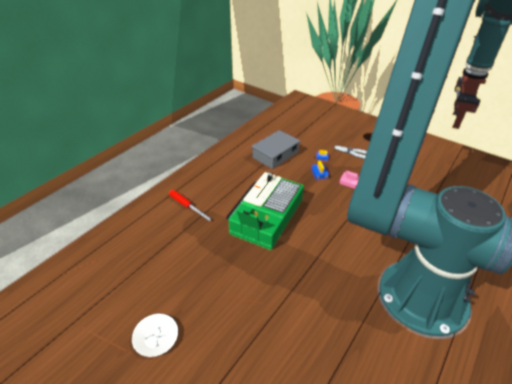

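View pics/wrist0.png

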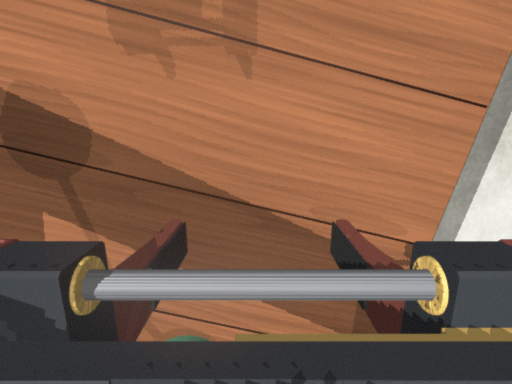

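Candidates for the pack in the scene view are pink (147,215), small blue (140,262) and larger blue (166,237). The larger blue one at (166,237) fits the description. I'll enlarge a crop to confirm.

```bash
python3 - <<'E'
from h import *
crop('scene0.png',120,190,220,290,6,'c1.png')
crop('scene0.png',200,145,315,245,6,'c2.png')
d=load('scene0')
for n,u,v,z in [('pack',166,238,.02),('small',140,263,.01),('pink',147,216,.02),('saucer',377,149,.01),('box',192,285,.05),('radio',257,205,.07)]: print(n,px(d,u,v,z).round(3))
E
```

```text
pack [ 0.505 -0.303  0.02 ]
small [ 0.545 -0.401  0.01 ]
pink [ 0.393 -0.325  0.02 ]
saucer [0.501 0.521 0.01 ]
box [ 0.712 -0.302  0.05 ]
radio [ 0.566 -0.02   0.07 ]
```

View pics/c1.png

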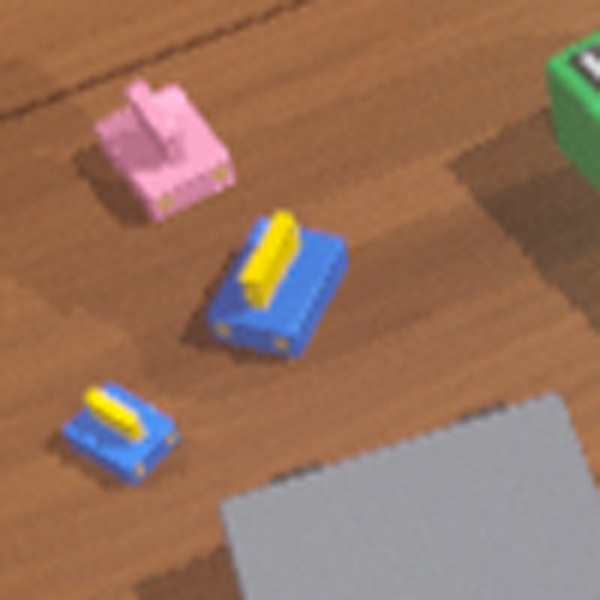

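View pics/c2.png

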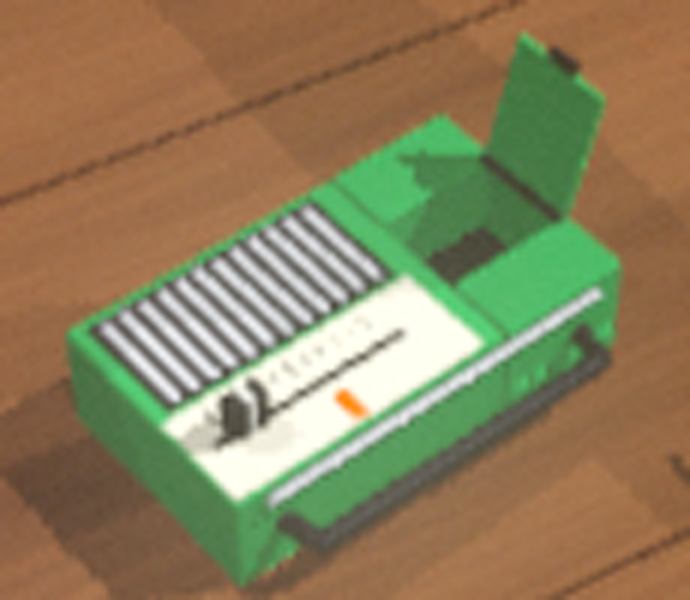

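Crop confirms it: the larger blue pack is at crop (280,285), with the smaller blue and the pink one separate. The flap is about upright, and the grip sits near the -y end with the orange tab further along. Next I'll fit the poses.

```bash
python3 - <<'E'
from h import *
d=load('scene0')
def c1(x,y,z): return px(d,120+x/6,190+y/6,z)
def c2(x,y,z): return px(d,200+x/6,145+y/6,z)
a=c1(257,285+5,.044);b=c1(285,218,.044);print('rib',a.round(4),b.round(4),np.linalg.norm(a-b),np.degrees(np.arctan2(*(b-a)[1::-1])), ((a+b)/2).round(4))
A=c2(72,335,.07);B=c2(440,115,.07);C=c2(618,262,.07);D=c2(240,503,.07)
for n,p,q in [('AB',A,B),('DC',D,C),('AD',A,D),('BC',B,C)]: print(n,np.linalg.norm(q-p).round(4),np.degrees(np.arctan2(*(q-p)[1::-1])).round(2))
print(((A+B+C+D)/4).round(4),[x.round(3).tolist() for x in (A,B,C,D)])
s=r.read_state();print(R.from_quat(s['tcp_rot']).as_matrix().round(3)); print(r.grab_frame('wrist')['mount'])
E
```

```text
rib [ 0.5205 -0.3148  0.044 ] [ 0.4849 -0.2864  0.044 ] 0.04555927644180875 141.5084224003172 [ 0.5027 -0.3006  0.044 ]
AB 0.2538 100.62
DC 0.2526 99.81
AD 0.1431 9.95
BC 0.1467 9.48
[0.5286 0.0039 0.07  ] [[0.481, -0.133, 0.07], [0.434, 0.116, 0.07], [0.578, 0.141, 0.07], [0.622, -0.108, 0.07]]
[[-0.     0.238 -0.971]
 [ 0.001 -0.971 -0.238]
 [-1.    -0.001 -0.   ]]
[[ 6.81945599e-04 -2.40654456e-01  9.70610616e-01 -1.67523754e-01]
 [ 9.99999765e-01  1.00486635e-04 -6.77679465e-04  5.76407981e-04]
 [ 6.55531888e-05  9.70610850e-01  2.40654468e-01 -6.40962118e-02]
 [ 0.00000000e+00  0.00000000e+00  0.00000000e+00  1.00000000e+00]]
```

```bash
cat >> h.py <<'E'
def go(x,y,z,zdir=None):
    "print remaining shift in tool axes (mm) and turn (rad about tool x); zdir=world heading of tool z in deg"
    s=r.read_state(); M=R.from_quat(s['tcp_rot']).as_matrix(); p=np.array(s['tcp_pos'])
    print('shift mm',(M.T@(np.array([x,y,z])-p)*1000).round(1), 'tcp',p.round(4),'zdir now',np.degrees(np.arctan2(M[1,2],M[0,2])).round(2),'tilt x',M[:,0].round(4),'q6',s['q'][5].round(2))
    if zdir is not None:
        t=R.from_euler('z',zdir,degrees=True).as_matrix()@np.array([[0,0,1],[0,-1,0],[-1,0,0]]).T if 0 else None
        zc=np.array([np.cos(np.radians(zdir)),np.sin(np.radians(zdir)),0]); xc=np.array([0,0,-1.]); T=np.c_[xc,np.cross(zc,xc),zc]
        print('turn rotvec tool',R.from_matrix(M.T@T).as_rotvec().round(4))
E
python3 - <<'E'
from h import *
d=load('scene0')
yaw=np.radians(10);ex=np.array([np.cos(yaw),np.sin(yaw),0]);ey=np.array([-ex[1],ex[0],0]);O=np.array([.5286,.0039,0])
from scipy.optimize import least_squares
obs=[(522,35),(605,95),(487,157),(562,217)]
obs=[(200+a/6,145+b/6) for a,b in obs]
def f(p):
    out=[];h=O+ex*p[0]+ey*p[1]+np.array([0,0,.07]);v=-ey*np.cos(p[2])+np.array([0,0,1])*np.sin(p[2])
    for (u,w),(sx,l) in zip(obs,[(-.033,.08),(.033,.08),(-.033,0),(.033,0)]):
        q=proj(d,h+ex*sx+v*l); out+=[q[0]-u,q[1]-w]
    return out
s=least_squares(f,[0,.12,1.6]);print(s.x,np.round(s.fun,1))
go(.503,-.300,.2,321.5)
E
```

```text
[-1.16056472e-03  1.25380797e-01  1.87354605e+00] [-0.1 -0.5  0.1  0.3 -0.5 -0.4  0.5  0.5]
shift mm [  17.8 -188.3 -416.9] tcp [ 0.143  -0.5823  0.2175] zdir now -166.2 tilt x [-1.0e-04  1.2e-03 -1.0e+00] q6 -0.12
turn rotvec tool [-2.2289e+00 -1.4000e-03  5.0000e-04]
```

{"fn": "send_rows", "kwargs": {"steps": [{"jaw":87.8,"linear":[1.5,-15.7,-34.7],"rot":[0,0,0]},{"jaw":87.8,"linear":[1.5,-15.7,-34.7],"rot":[0,0,0]},{"jaw":87.8,"linear":[1.5,-15.7,-34.7],"rot":[0,0,0]},{"jaw":87.8,"linear":[1.5,-15.7,-34.7],"rot":[0,0,0]},{"jaw":87.8,"linear":[1.5,-15.7,-34.7],"rot":[0,0,0]},{"jaw":87.8,"linear":[1.5,-15.7,-34.7],"rot":[0,0,0]},{"jaw":87.8,"linear":[1.5,-15.7,-34.7],"rot":[0,0,0]},{"jaw":87.8,"linear":[1.5,-15.7,-34.7],"rot":[0,0,0]},{"jaw":87.8,"linear":[1.5,-15.7,-34.7],"rot":[0,0,0]},{"jaw":87.8,"linear":[1.5,-15.7,-34.7],"rot":[0,0,0]}]}}

```text
clock: 1.03
tcp_pos: [0.4438, -0.3459, 0.203]
tcp_rot: [-0.702, -0.085, 0.702, -0.085]
ft_force: [1.0, 0.9, 0.2]
gripper_width: 0.0875
```

{"fn": "send_rows", "kwargs": {"steps": [{"jaw":60,"linear":[1.5,-15.7,-34.7],"rot":[0,0,0]},{"jaw":60,"linear":[1.5,-15.7,-34.7],"rot":[0,0,0]},{"jaw":60,"linear":[0,0,0],"rot":[-0.123,0,0]},{"jaw":60,"linear":[0,0,0],"rot":[-0.123,0,0]},{"jaw":60,"linear":[0,0,0],"rot":[-0.123,0,0]},{"jaw":60,"linear":[0,0,0],"rot":[-0.123,0,0]},{"jaw":60,"linear":[0,0,0],"rot":[-0.123,0,0]},{"jaw":60,"linear":[0,0,0],"rot":[-0.123,0,0]},{"jaw":60,"linear":[0,0,0],"rot":[-0.123,0,0]},{"jaw":60,"linear":[0,0,0],"rot":[-0.123,0,0]}]}}

```text
clock: 1.87
tcp_pos: [0.5024, -0.3003, 0.1998]
tcp_rot: [-0.577, -0.408, 0.577, -0.408]
ft_force: [0.3, -0.1, -0.6]
gripper_width: 0.06
```

{"fn": "send_rows", "kwargs": {"steps": [{"jaw":60,"linear":[0,0,0],"rot":[-0.123,0,0]},{"jaw":60,"linear":[0,0,0],"rot":[-0.123,0,0]},{"jaw":60,"linear":[0,0,0],"rot":[-0.123,0,0]},{"jaw":60,"linear":[0,0,0],"rot":[-0.123,0,0]},{"jaw":60,"linear":[0,0,0],"rot":[-0.123,0,0]},{"jaw":60,"linear":[0,0,0],"rot":[-0.123,0,0]},{"jaw":60,"linear":[0,0,0],"rot":[-0.123,0,0]},{"jaw":60,"linear":[0,0,0],"rot":[-0.123,0,0]},{"jaw":60,"linear":[0,0,0],"rot":[-0.123,0,0]},{"jaw":60,"linear":[0,0,0],"rot":[-0.123,0,0]}]}}

```text
clock: 2.7
tcp_pos: [0.5024, -0.3003, 0.1998]
tcp_rot: [0.236, 0.667, -0.236, 0.666]
ft_force: [-0.1, -1.1, -0.1]
gripper_width: 0.0597
```

```bash
python3 - <<'E'
from h import *
go(.503,-.300,.2,321.5)
snap('wrist','w1.png'); print(r.read_state()['clock'])
E
```

```text
shift mm [-0.2  0.6  0.3] tcp [ 0.5024 -0.3003  0.1998] zdir now -39.0 tilt x [-4.e-04  4.e-04 -1.e+00] q6 -1.55
turn rotvec tool [-0.0088 -0.0006 -0.0001]
2.75
```

View pics/w1.png

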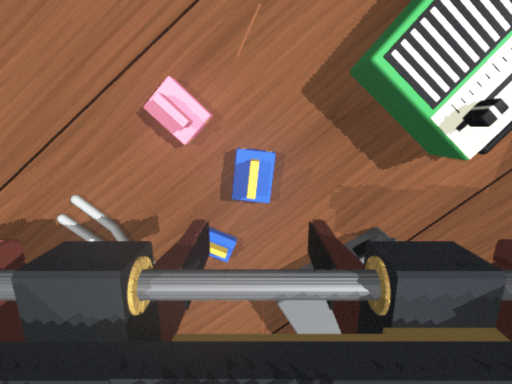

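```bash
python3 - <<'E'
from h import *
crop('w1.png',215,130,295,220,7,'c3.png')
E
```

```text
(no output)
```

View pics/c3.png

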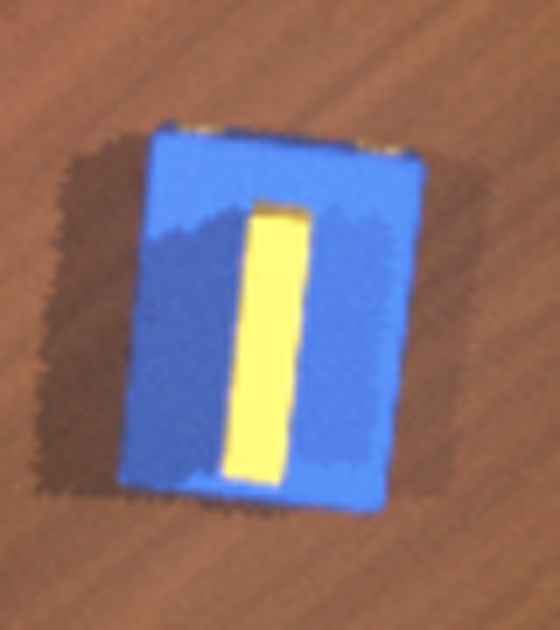

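The crop shows the rib top corners at (248,213), (310,216), (284,484) and (222,478), turned about 5° from vertical in the image.

```bash
python3 - <<'E'
from h import *
d=load('w1')
P=lambda x,y,z: px(d,215+x/7-.43,130+y/7-.43,z)
for z,c in [(.046,[(248,213),(310,216),(284,484),(222,478)]),(.022,[(152,130),(424,160),(385,512),(120,487)])]:
    q=np.array([P(*k,z) for k in c]); print('c',q.mean(0).round(4))
    L=lambda a,b:(np.linalg.norm(q[b]-q[a]).round(4),np.degrees(np.arctan2(*(q[b]-q[a])[1::-1])).round(1))
    print(L(0,1),L(3,2),L(0,3),L(1,2))
E
```

```text
c [ 0.4925 -0.3024  0.046 ]
(np.float64(0.01), np.float64(48.2)) (np.float64(0.0104), np.float64(45.3)) (np.float64(0.0443), np.float64(-45.0)) (np.float64(0.0448), np.float64(-44.5))
c [ 0.4929 -0.3023  0.022 ]
(np.float64(0.047), np.float64(44.8)) (np.float64(0.0477), np.float64(45.4)) (np.float64(0.0636), np.float64(-45.2)) (np.float64(0.063), np.float64(-44.6))
```

```bash
python3 - <<'E'
from h import *
go(.4927,-.3023,.043,315.1)
E
```

```text
shift mm [156.9  -7.6  -6.2] tcp [ 0.5024 -0.3003  0.1999] zdir now -38.58 tilt x [-4.e-04  3.e-04 -1.e+00] q6 -1.55
turn rotvec tool [ 0.1103 -0.0005  0.    ]
```

{"fn": "send_rows", "kwargs": {"steps": [{"jaw":40,"linear":[0,-7.6,-6.2],"rot":[0,0,0]},{"jaw":40,"linear":[0,0,0],"rot":[0.11,0,0]},{"jaw":40,"linear":[37,0,0],"rot":[0,0,0]},{"jaw":40,"linear":[37,0,0],"rot":[0,0,0]},{"jaw":40,"linear":[20,0,0],"rot":[0,0,0]},{"jaw":40,"linear":[0,0,0],"rot":[0,0,0]}]}}

```text
clock: 3.25
tcp_pos: [0.4891, -0.3, 0.1017]
tcp_rot: [0.276, 0.654, -0.275, 0.648]
ft_force: [-0.3, 0.4, 0.4]
gripper_width: 0.0399
```

```bash
python3 - <<'E'
from h import *
go(.4927,-.3023,.043,315.1)
snap('wrist','w2.png')
E
```

```text
shift mm [58.6  1.1  4.7] tcp [ 0.4891 -0.3     0.1017] zdir now -45.89 tilt x [-0.0072  0.0056 -1.    ] q6 -1.44
turn rotvec tool [-0.0173 -0.009   0.0012]
```

View pics/w2.png

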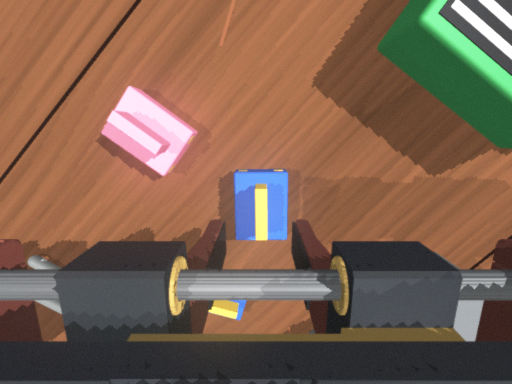

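{"fn": "send_rows", "kwargs": {"steps": [{"jaw":40,"linear":[0,1.1,4.7],"rot":[-0.017,-0.009,0.001]},{"jaw":40,"linear":[20,0,0],"rot":[0,0,0]},{"jaw":40,"linear":[20,0,0],"rot":[0,0,0]},{"jaw":40,"linear":[0,0,0],"rot":[0,0,0]}]}}

```text
clock: 3.63
tcp_pos: [0.497, -0.3051, 0.0654]
tcp_rot: [0.268, 0.651, -0.27, 0.657]
ft_force: [-1.5, 0.2, -0.6]
gripper_width: 0.04
```

```bash
python3 - <<'E'
from h import *
go(.4927,-.3023,.043,315.1)
print(r.read_state()['joint_velocities'].round(3))
E
```

```text
shift mm [22.4 -1.1 -5.2] tcp [ 0.497  -0.3051  0.0654] zdir now -44.71 tilt x [ 0.0065 -0.0052 -1.    ] q6 -1.46
turn rotvec tool [ 0.0033  0.0083 -0.0009]
[ 0.    -0.033 -0.018 -0.     0.067 -0.002]
```

{"fn": "send_rows", "kwargs": {"steps": [{"jaw":40,"linear":[0,0,0],"rot":[0,0,0]},{"jaw":40,"linear":[0,0,0],"rot":[0,0,0]},{"jaw":40,"linear":[0,0,0],"rot":[0,0,0]}]}}

```text
clock: 3.88
tcp_pos: [0.4985, -0.3061, 0.068]
tcp_rot: [0.268, 0.65, -0.27, 0.658]
ft_force: [-0.8, 0.3, -0.5]
gripper_width: 0.0399
```

```bash
python3 - <<'E'
from h import *
go(.4927,-.3023,.043,315.1)
print(r.read_state()['joint_velocities'].round(3))
E
```

```text
shift mm [24.9 -1.4 -7.1] tcp [ 0.4985 -0.3061  0.068 ] zdir now -44.69 tilt x [ 0.0097 -0.0077 -0.9999] q6 -1.46
turn rotvec tool [ 0.0037  0.0123 -0.0014]
[-0.001  0.001  0.004  0.002 -0.004 -0.001]
```

Settled now, so the earlier tilt was only motion lag. I'll correct it.

{"fn": "send_rows", "kwargs": {"steps": [{"jaw":30,"linear":[0,-1.4,-7.1],"rot":[0.004,0.0123,-0.0014]},{"jaw":30,"linear":[12,0,0],"rot":[0,0,0]},{"jaw":30,"linear":[0,0,0],"rot":[0,0,0]},{"jaw":30,"linear":[0,0,0],"rot":[0,0,0]},{"jaw":30,"linear":[0,0,0],"rot":[0,0,0]}]}}

```text
clock: 4.3
tcp_pos: [0.4913, -0.3012, 0.0545]
tcp_rot: [0.27, 0.655, -0.27, 0.652]
ft_force: [0.4, 0.2, 1.1]
gripper_width: 0.0305
```

```bash
python3 - <<'E'
from h import *
go(.4927,-.3023,.043,315.1)
snap('wrist','w3.png')
E
```

```text
shift mm [11.5  0.2  1.8] tcp [ 0.4913 -0.3012  0.0545] zdir now -44.91 tilt x [-0.0025  0.002  -1.    ] q6 -1.46
turn rotvec tool [-0.0002 -0.0031  0.0004]
```

View pics/w3.png

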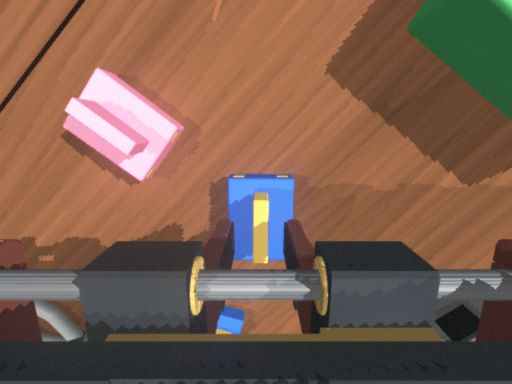

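The rib, at about (261,228), is centred between the fingers and aligned. Lowering and closing.

{"fn": "send_rows", "kwargs": {"steps": [{"jaw":30,"linear":[5,0.2,1],"rot":[0,-0.002,0]},{"jaw":30,"linear":[5,0,0],"rot":[0,0,0]},{"jaw":30,"linear":[0,0,0],"rot":[0,0,0]},{"jaw":30,"linear":[0,0,0],"rot":[0,0,0]},{"jaw":30,"linear":[0,0,0],"rot":[0,0,0]},{"jaw":30,"linear":[0,0,0],"rot":[0,0,0]}]}}

```text
clock: 4.85
tcp_pos: [0.4921, -0.3017, 0.044]
tcp_rot: [0.27, 0.654, -0.27, 0.653]
ft_force: [-0.1, -0.8, 0.1]
gripper_width: 0.0302
```

{"fn": "send_rows", "kwargs": {"steps": [{"jaw":0,"linear":[0,0,0],"rot":[0,0,0]},{"jaw":0,"linear":[0,0,0],"rot":[0,0,0]},{"jaw":0,"linear":[0,0,0],"rot":[0,0,0]},{"jaw":0,"linear":[0,0,0],"rot":[0,0,0]},{"jaw":0,"linear":[0,0,0],"rot":[0,0,0]},{"jaw":0,"linear":[0,0,0],"rot":[0,0,0]}]}}

```text
clock: 5.35
tcp_pos: [0.4921, -0.3017, 0.044]
tcp_rot: [0.27, 0.654, -0.27, 0.653]
ft_force: [-0.6, 0.3, -0.2]
gripper_width: 0.0004
```

```bash
python3 - <<'E'
from h import *
go(.4927,-.3023,.043,315.1); print(r.read_state()['gripper_width'])
E
```

```text
shift mm [1.  0.  0.9] tcp [ 0.4921 -0.3017  0.044 ] zdir now -44.91 tilt x [-1.2e-03  6.0e-04 -1.0e+00] q6 -1.46
turn rotvec tool [-0.0001 -0.0013  0.0004]
0.00039102511645300065
```

```bash
python3 - <<'E'
from h import *
snap('wrist','w4.png');im,d=snap('scene','s1.png')
crop('s1.png',120,180,220,280,6,'c4.png')
d=load('w4'); 
for p in [(.4927,-.3023,.046)]: print(proj(d,p))
print(proj(load('w3'),(.4927,-.3023,.046)),proj(load('s1'),(.4927,-.3023,.046)))
E
```

```text
(np.float64(260.580073169453), np.float64(236.35886845380043))
(np.float64(260.74655884001555), np.float64(231.68891217549142)) (np.float64(163.36000747988837), np.float64(229.77516177501948))
```

View pics/w4.png

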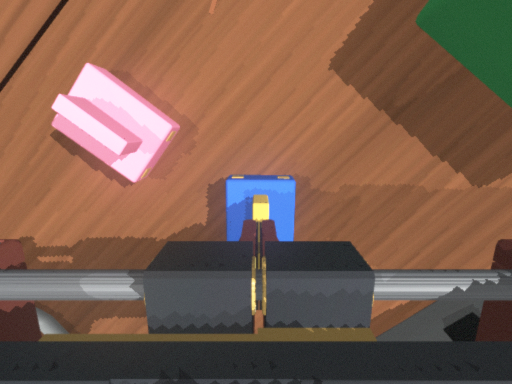

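View pics/c4.png

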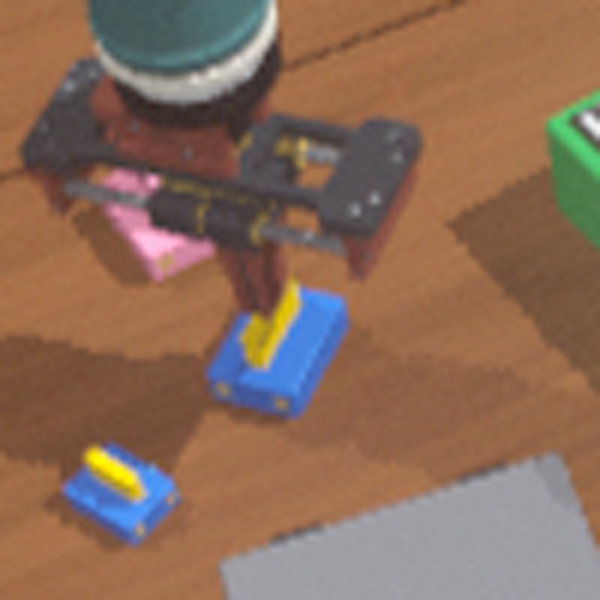

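```bash
python3 - <<'E'
from h import *
crop('w3.png',200,160,320,280,5,'c5.png')
d=load('s1')
for z in (.025,.044): u,v=proj(d,(.4921,-.3017,z)); print((u-120)*6,(v-180)*6)
s=r.read_state();print(s['tcp_pos'],s['q'].round(4))
E
```

```text
268.1815535522177 322.7675490869508
261.5698411306397 299.7995579989326
[ 0.49203135 -0.30167079  0.04401059] [-6.6950e-01  5.3360e-01  1.7279e+00 -3.0000e-04  8.8150e-01 -1.4563e+00]
```

View pics/c5.png

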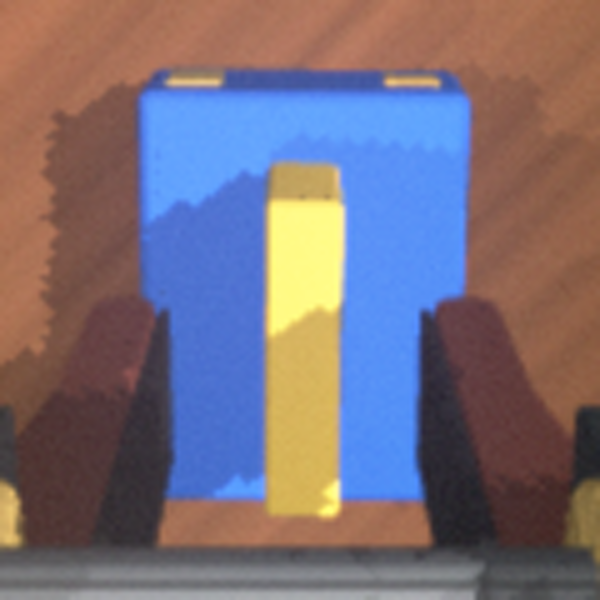

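```bash
python3 - <<'E'
from h import *
crop('w4.png',200,160,320,280,5,'c6.png')
for w in ('w3','w4'):
    d=load(w)
    Mi=np.array(r.grab_frame('wrist')['mount'])
    for y in ((-.015,0,.015) if w=='w3' else (0,)):
      for x in (0,.01,.019):
       for z in (-.01,.01):
        q=np.linalg.inv(Mi)@[x,y,z,1]; print(w,x,y,z,((q[0]/q[2]*d['fx']+d['cx']-200)*5).round(),((q[1]/q[2]*d['fy']+d['cy']-160)*5).round())
E
```

```text
w3 0 -0.015 -0.01 182.0 293.0
w3 0 -0.015 0.01 184.0 443.0
w3 0.01 -0.015 -0.01 187.0 269.0
w3 0.01 -0.015 0.01 190.0 412.0
w3 0.019 -0.015 -0.01 192.0 250.0
w3 0.019 -0.015 0.01 194.0 386.0
w3 0 0 -0.01 303.0 293.0
w3 0 0 0.01 302.0 443.0
w3 0.01 0 -0.01 302.0 269.0
w3 0.01 0 0.01 302.0 412.0
w3 0.019 0 -0.01 302.0 250.0
w3 0.019 0 0.01 301.0 386.0
w3 0 0.015 -0.01 424.0 293.0
w3 0 0.015 0.01 420.0 443.0
w3 0.01 0.015 -0.01 417.0 269.0
w3 0.01 0.015 0.01 414.0 412.0
w3 0.019 0.015 -0.01 411.0 249.0
w3 0.019 0.015 0.01 408.0 386.0
w4 0 0 -0.01 303.0 293.0
w4 0 0 0.01 302.0 443.0
w4 0.01 0 -0.01 302.0 269.0
w4 0.01 0 0.01 302.0 412.0
w4 0.019 0 -0.01 302.0 250.0
w4 0.019 0 0.01 301.0 386.0
```

View pics/c6.png

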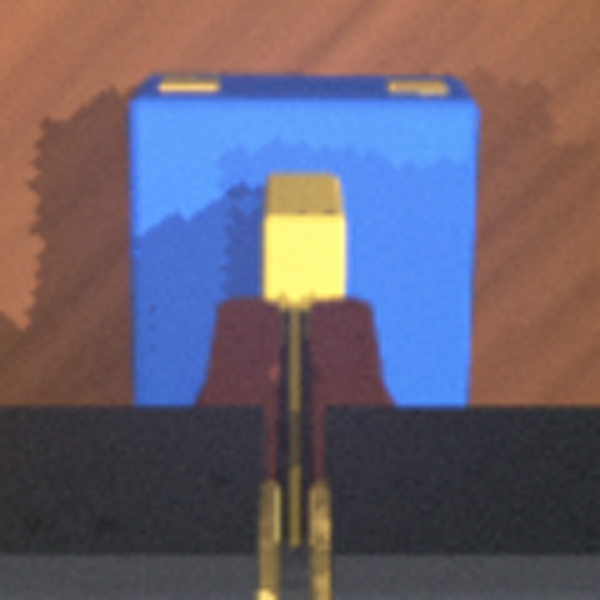

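The jaws shut to 0 above the rib: yellow shows through the closed slit at c6 (293,400). In both views the fingertips appear about level with the reported TCP, not 19 mm ahead of it. I'll reopen and descend carefully, watching the force.

{"fn": "send_rows", "kwargs": {"steps": [{"jaw":30,"linear":[0,1,0],"rot":[0,0,0]},{"jaw":30,"linear":[0,0,0],"rot":[0,0,0]},{"jaw":30,"linear":[0,0,0],"rot":[0,0,0]},{"jaw":30,"linear":[0,0,0],"rot":[0,0,0]},{"jaw":30,"linear":[0,0,0],"rot":[0,0,0]},{"jaw":30,"linear":[4,0,0],"rot":[0,0,0]},{"jaw":30,"linear":[4,0,0],"rot":[0,0,0]},{"jaw":30,"linear":[4,0,0],"rot":[0,0,0]},{"jaw":30,"linear":[0,0,0],"rot":[0,0,0]},{"jaw":30,"linear":[0,0,0],"rot":[0,0,0]}]}}

```text
clock: 6.38
tcp_pos: [0.4924, -0.3007, 0.0315]
tcp_rot: [0.27, 0.654, -0.27, 0.653]
ft_force: [-0.4, 0.4, 0.9]
gripper_width: 0.0304
```

```bash
python3 - <<'E'
from h import *
go(.4927,-.3023,.043,315.1); print(r.read_state()['gripper_width'],r.read_state()['ft_force'])
snap('wrist','w5.png');snap('scene','s2.png')
a=cv2.imread('pics/w5.png')[160:280,200:320];b=cv2.imread('pics/s2.png')[190:270,120:200]
cv2.imwrite('pics/c7.png',np.hstack([cv2.resize(a,(400,400),interpolation=2),cv2.resize(b,(400,400),interpolation=2)]))
E
```

```text
shift mm [-11.6  -0.9   1.3] tcp [ 0.4924 -0.3007  0.0315] zdir now -44.91 tilt x [-0.0021  0.0014 -1.    ] q6 -1.45
turn rotvec tool [-0.0002 -0.0024  0.0005]
0.030405834040960096 [-0.42909356  0.37286487  0.85468325]
```

View pics/c7.png

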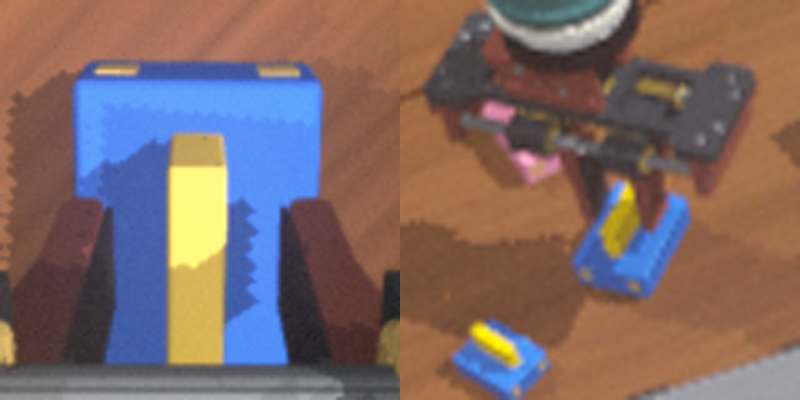

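Now the fingers straddle the rib with no contact force at TCP z 0.0315. That confirms the real tips are near the TCP. A little deeper, then close.

{"fn": "send_rows", "kwargs": {"steps": [{"jaw":30,"linear":[2,0,0],"rot":[0,0,0]},{"jaw":30,"linear":[2,0,0],"rot":[0,0,0]},{"jaw":30,"linear":[0,0,0],"rot":[0,0,0]},{"jaw":0,"linear":[0,0,0],"rot":[0,0,0]},{"jaw":0,"linear":[0,0,0],"rot":[0,0,0]},{"jaw":0,"linear":[0,0,0],"rot":[0,0,0]},{"jaw":0,"linear":[0,0,0],"rot":[0,0,0]},{"jaw":0,"linear":[0,0,0],"rot":[0,0,0]},{"jaw":0,"linear":[0,0,0],"rot":[0,0,0]}]}}

```text
clock: 7.23
tcp_pos: [0.4928, -0.301, 0.028]
tcp_rot: [0.27, 0.654, -0.27, 0.653]
ft_force: [0.1, 0.0, 0.2]
gripper_width: 0.0096
```

```bash
python3 - <<'E'
from h import *
go(.4927,-.3023,.043,315.1); print(r.read_state()['gripper_width'],r.read_state()['ft_force'])
E
```

```text
shift mm [-15.   -1.    0.8] tcp [ 0.4928 -0.301   0.028 ] zdir now -44.91 tilt x [-1.1e-03  6.0e-04 -1.0e+00] q6 -1.45
turn rotvec tool [-0.0002 -0.0012  0.0004]
0.009576309450755017 [0.10639613 0.0446766  0.19473307]
```

Gripped: width 9.6 mm. I'll lift it and carry it to a viewing spot over the radio.

{"fn": "send_rows", "kwargs": {"steps": [{"jaw":0,"linear":[-10,0,0],"rot":[0,0,0]},{"jaw":0,"linear":[-20,0,0],"rot":[0,0,0]},{"jaw":0,"linear":[-35,0,0],"rot":[0,0,0]},{"jaw":0,"linear":[-35,0,0],"rot":[0,0,0]},{"jaw":0,"linear":[-35,0,0],"rot":[0,0,0]},{"jaw":0,"linear":[-35,0,0],"rot":[0,0,0]},{"jaw":0,"linear":[-22,0,0],"rot":[0,0,0]},{"jaw":0,"linear":[0,0,0],"rot":[0,0,0]}]}}

```text
clock: 7.9
tcp_pos: [0.4955, -0.303, 0.2261]
tcp_rot: [0.269, 0.651, -0.271, 0.656]
ft_force: [0.2, -0.4, -1.6]
gripper_width: 0.0101
```

```bash
python3 - <<'E'
from h import *
go(.529,0,.22,280); print(r.read_state()['gripper_width'],r.read_state()['ft_force'])
E
```

```text
shift mm [   4.7  238.2 -190.2] tcp [ 0.4955 -0.303   0.2261] zdir now -44.9 tilt x [ 0.0065 -0.0054 -1.    ] q6 -1.45
turn rotvec tool [ 0.6125  0.0079 -0.0033]
0.010054215769469257 [ 0.17884891 -0.41858129 -1.60217462]
```

{"fn": "send_rows", "kwargs": {"steps": [{"jaw":0,"linear":[0,20,-16],"rot":[0,0,0]},{"jaw":0,"linear":[0,30,-24],"rot":[0,0,0]},{"jaw":0,"linear":[0,30,-24],"rot":[0,0,0]},{"jaw":0,"linear":[0,30,-24],"rot":[0,0,0]},{"jaw":0,"linear":[0,30,-24],"rot":[0,0,0]},{"jaw":0,"linear":[0,30,-24],"rot":[0,0,0]},{"jaw":0,"linear":[0,30,-24],"rot":[0,0,0]},{"jaw":0,"linear":[0,25,-20],"rot":[0,0,0]},{"jaw":0,"linear":[0,13,-10],"rot":[0,0,0]},{"jaw":0,"linear":[0,0,0],"rot":[0.1,0,0]}]}}

```text
clock: 8.73
tcp_pos: [0.5252, 0.0055, 0.2189]
tcp_rot: [0.301, 0.641, -0.301, 0.638]
ft_force: [-0.9, 0.3, -2.4]
gripper_width: 0.0099
```

{"fn": "send_rows", "kwargs": {"steps": [{"jaw":0,"linear":[0,0,0],"rot":[0.12,0,0]},{"jaw":0,"linear":[0,0,0],"rot":[0.12,0,0]},{"jaw":0,"linear":[0,0,0],"rot":[0.12,0,0]},{"jaw":0,"linear":[0,0,0],"rot":[0.1,0,0]},{"jaw":0,"linear":[0,0,0],"rot":[0.05,0,0]},{"jaw":0,"linear":[0,0,0],"rot":[0,0,0]},{"jaw":0,"linear":[0,0,0],"rot":[0,0,0]},{"jaw":0,"linear":[0,0,0],"rot":[0,0,0]}]}}

```text
clock: 9.4
tcp_pos: [0.5258, 0.0017, 0.2195]
tcp_rot: [0.453, 0.544, -0.454, 0.542]
ft_force: [0.7, 0.4, -2.0]
gripper_width: 0.0098
```

```bash
python3 - <<'E'
from h import *
go(.529,0,.22,280); print(r.read_state()['gripper_width'],r.read_state()['ft_force'])
snap('wrist','w6.png')
im=cv2.imread('pics/w6.png');cv2.imwrite('pics/w6b.png',cv2.resize(im,(800,600),interpolation=2))
E
```

```text
shift mm [-0.5  2.8  2.2] tcp [0.5258 0.0017 0.2195] zdir now -79.76 tilt x [-2.6e-03  9.0e-04 -1.0e+00] q6 -0.31
turn rotvec tool [ 0.0041 -0.0013  0.0024]
0.009750713934981878 [ 0.7274189   0.40768207 -2.02425456]
```

View pics/w6b.png

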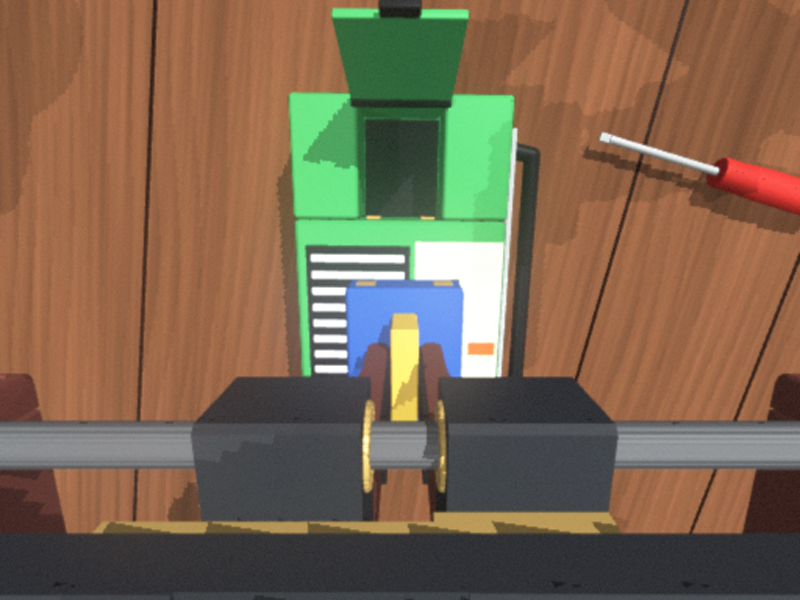

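The view shows the flap leaning outward at (400,60), the bay at (402,160) with its dark floor, the orange tab at (480,348), and the pack held rib up. I'll crop the bay.

```bash
python3 - <<'E'
from h import *
crop('w6.png',180,50,340,150,5,'c8.png')
E
```

```text
(no output)
```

View pics/c8.png

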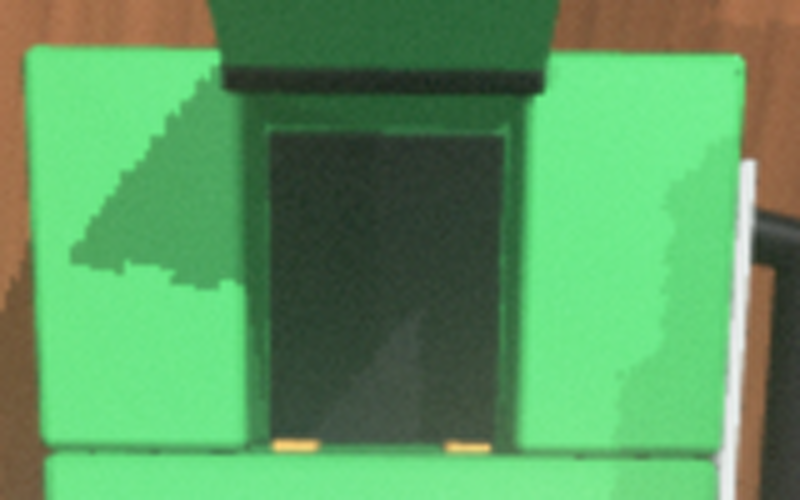

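```bash
python3 - <<'E'
from h import *
d=load('w6')
P=lambda x,y,z: px(d,180+x/5-.4,50+y/5-.4,z)
def ln(n,a,b): v=b-a; print(n,np.linalg.norm(v).round(4),np.degrees(np.arctan2(v[1],v[0])).round(2),a.round(4),b.round(4))
ln('casing +y edge',P(28,48,.07),P(745,57,.07))
ln('left side',P(43,440,.07),P(28,48,.07)); ln('right side',P(718,447,.07),P(745,57,.07))
L0,L1,R0,R1=P(250,440,.07),P(238,100,.07),P(518,440,.07),P(530,100,.07)
ln('rimL',L0,L1);ln('rimR',R0,R1);ln('w',L0,R0);ln('w',L1,R1)
f=[P(268,133,.02),P(505,135,.02),P(492,443,.02),P(270,440,.02)]
ln('f+y',f[0],f[1]);ln('fL',f[3],f[0]);ln('fR',f[2],f[1]);ln('f-y',f[3],f[2]);print(np.mean(f,0))
ln('hinge',P(222,80,.07),P(545,80,.07))
q=P(480*5/1.5625*0+(480*.64-180)*5,(348*.64-50)*5,.072);print('tab',q)
E
```

```text
casing +y edge 0.1473 9.55 [0.427  0.1177 0.07  ] [0.5722 0.1421 0.07  ]
left side 0.0789 99.09 [0.4394 0.0398 0.07  ] [0.427  0.1177 0.07  ]
right side 0.0786 99.31 [0.5849 0.0645 0.07  ] [0.5722 0.1421 0.07  ]
rimL 0.0689 100.91 [0.484  0.0478 0.07  ] [0.4709 0.1155 0.07  ]
rimR 0.0689 99.36 [0.5416 0.0582 0.07  ] [0.5304 0.1262 0.07  ]
w 0.0586 10.24 [0.484  0.0478 0.07  ] [0.5416 0.0582 0.07  ]
w 0.0604 10.21 [0.4709 0.1155 0.07  ] [0.5304 0.1262 0.07  ]
f+y 0.0571 9.76 [0.4724 0.1175 0.02  ] [0.5287 0.1271 0.02  ]
fL 0.0724 99.42 [0.4843 0.046  0.02  ] [0.4724 0.1175 0.02  ]
fR 0.0727 98.71 [0.5397 0.0552 0.02  ] [0.5287 0.1271 0.02  ]
f-y 0.0562 9.48 [0.4843 0.046  0.02  ] [0.5397 0.0552 0.02  ]
[0.50627646 0.08646281 0.02      ]
hinge 0.0666 10.21 [0.4671 0.1187 0.07  ] [0.5327 0.1305 0.07  ]
tab [ 0.58768973 -0.03178369  0.072     ]
```

```bash
python3 - <<'E'
from h import *
d=load('w6');Mi=np.array(d['mount'])
for p in [(-.018,-.005,-.0212),(-.018,.005,-.0212),(.006,-.024,-.0312),(.006,.024,-.0312)]:
    q=np.linalg.inv(Mi)@[*p,1]; print(p,(q[0]/q[2]*d['fx']+d['cx'])*1.5625,(q[1]/q[2]*d['fy']+d['cy'])*1.5625)
go(.5063,.0868,.22,279.7)
E
```

```text
(-0.018, -0.005, -0.0212) 393.0286952110928 325.3423899712056
(-0.018, 0.005, -0.0212) 421.5856114000074 325.3368268187913
(0.006, -0.024, -0.0312) 346.4302448767927 284.2353924992004
(0.006, 0.024, -0.0312) 467.27946613335376 284.21683617756185
shift mm [ -0.2  -4.3 -87.3] tcp [0.526  0.0017 0.2197] zdir now -79.78 tilt x [-2.2e-03  8.0e-04 -1.0e+00] q6 -0.31
turn rotvec tool [ 0.009  -0.0012  0.0021]
```

The camera shows a bias of about 1 mm in tool y, in both the closed-finger and the held-rib views. I'll include that correction in the move.

{"fn": "send_rows", "kwargs": {"steps": [{"jaw":0,"linear":[0,-1.1,-10],"rot":[0.009,0,0]},{"jaw":0,"linear":[0,-1.1,-20],"rot":[0,0,0]},{"jaw":0,"linear":[0,-1.1,-25],"rot":[0,0,0]},{"jaw":0,"linear":[0,0,-20],"rot":[0,0,0]},{"jaw":0,"linear":[0,0,-10],"rot":[0,0,0]},{"jaw":0,"linear":[0,0,-3.5],"rot":[0,0,0]},{"jaw":0,"linear":[0,0,0],"rot":[0,0,0]},{"jaw":0,"linear":[0,0,0],"rot":[0,0,0]},{"jaw":0,"linear":[0,0,0],"rot":[0,0,0]},{"jaw":0,"linear":[0,0,0],"rot":[0,0,0]}]}}

```text
clock: 10.28
tcp_pos: [0.5086, 0.0874, 0.2202]
tcp_rot: [0.456, 0.54, -0.457, 0.54]
ft_force: [0.1, -0.5, -3.1]
gripper_width: 0.0101
```

```bash
python3 - <<'E'
from h import *
go(.5063,.0868,.048,279.7)
snap('wrist','w7.png')
im=cv2.imread('pics/w7.png');cv2.imwrite('pics/w7b.png',cv2.resize(im,(800,600),interpolation=2))
E
```

```text
shift mm [172.2  -2.2   0.3] tcp [0.5086 0.0874 0.2202] zdir now -80.43 tilt x [-1.1e-03  4.0e-04 -1.0e+00] q6 -0.13
turn rotvec tool [-0.0022 -0.0006  0.001 ]
```

View pics/w7b.png

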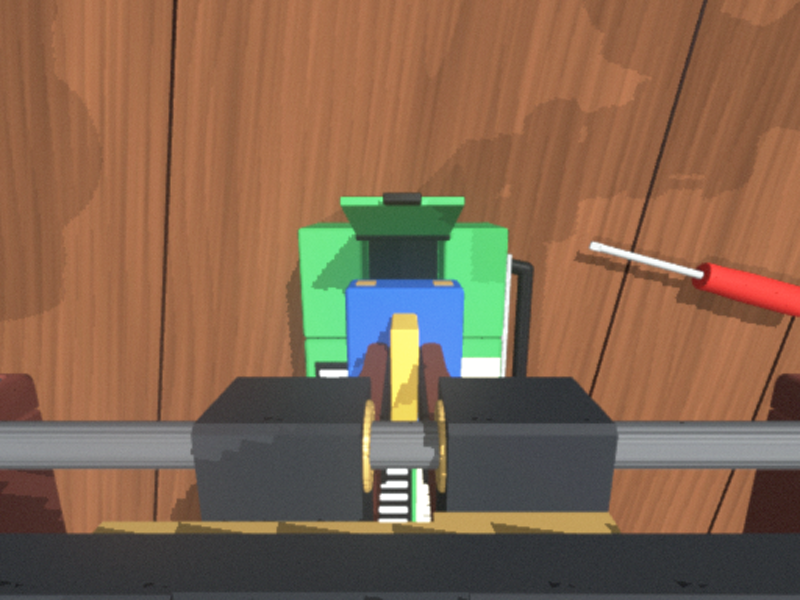

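{"fn": "send_rows", "kwargs": {"steps": [{"jaw":0,"linear":[10,-1.3,-1],"rot":[-0.002,0,0]},{"jaw":0,"linear":[20,0,0],"rot":[0,0,0]},{"jaw":0,"linear":[25,0,0],"rot":[0,0,0]},{"jaw":0,"linear":[25,0,0],"rot":[0,0,0]},{"jaw":0,"linear":[20,0,0],"rot":[0,0,0]},{"jaw":0,"linear":[10,0,0],"rot":[0,0,0]},{"jaw":0,"linear":[0,0,0],"rot":[0,0,0]},{"jaw":0,"linear":[0,0,0],"rot":[0,0,0]},{"jaw":0,"linear":[0,0,0],"rot":[0,0,0]},{"jaw":0,"linear":[0,0,0],"rot":[0,0,0]}]}}

```text
clock: 11.17
tcp_pos: [0.508, 0.0891, 0.1115]
tcp_rot: [0.456, 0.54, -0.455, 0.541]
ft_force: [-0.2, 0.1, -1.8]
gripper_width: 0.0096
```

```bash
python3 - <<'E'
from h import *
go(.5063,.0868,.048,279.7);print(r.read_state()['ft_force'])
snap('wrist','w8.png')
crop('w8.png',160,100,360,250,4,'w8b.png')
snap('scene','s3.png');crop('s3.png',190,110,320,240,4.5 and 4,'s3b.png')
E
```

```text
shift mm [63.5 -2.1  2.1] tcp [0.508  0.0891 0.1115] zdir now -80.26 tilt x [ 1.4e-03  8.0e-04 -1.0e+00] q6 -0.13
turn rotvec tool [ 0.0007 -0.0006 -0.0015]
[-0.20380811  0.06430054 -1.84286383]
```

View pics/w8b.png

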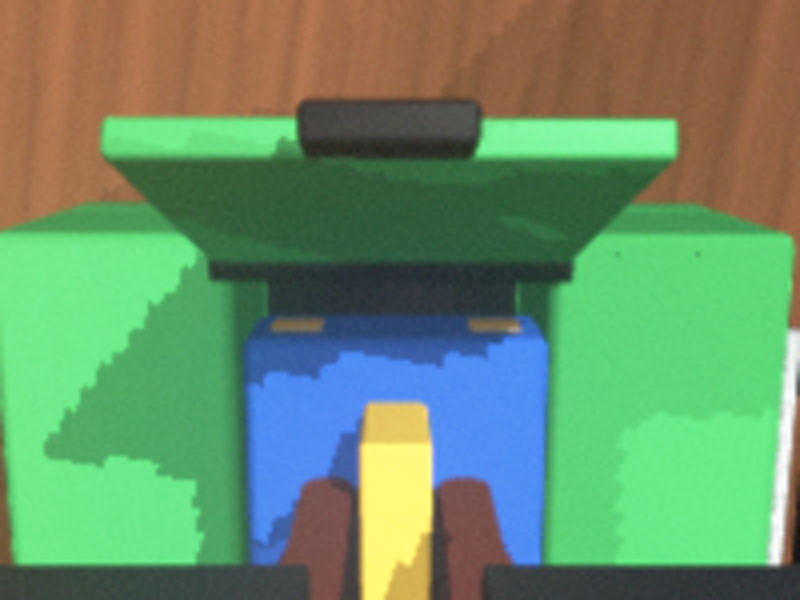

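View pics/s3b.png

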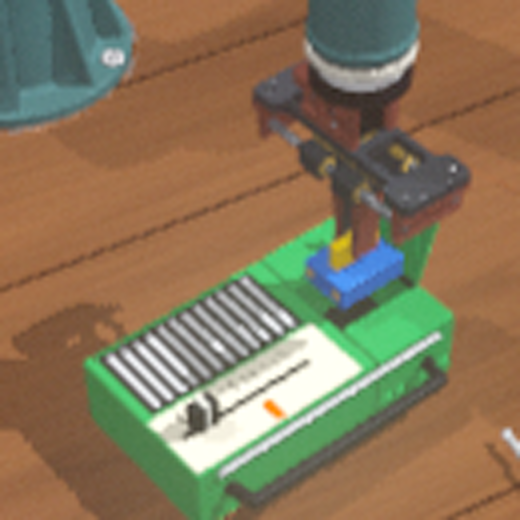

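```bash
python3 - <<'E'
from h import *
d=load('w8'); yaw=np.radians(9.7);ey=np.array([-np.sin(yaw),np.cos(yaw),0]);C=np.array([.5063,.0868,0])
P=lambda x,y,z: px(d,160+x/4-.4,100+y/4-.4,z)
for n,p in [('pack front top',P(396,338,.1055)),('hinge bar near edge z.07',P(392,280,.07)),('casing +y edge',P(700,234,.07)),('casing2',P(50,233,.07))]: print(n,p.round(4),((p-C)@ey).round(4))
d6=load('w6')
for x,y in [(385,95),(222,92),(385,67)]: p=px(d6,180+x/5-.4,50+y/5-.4,.07);print('w6 hingebar',((p-C)@ey).round(4))
E
```

```text
pack front top [0.5018 0.1183 0.1055] 0.0318
hinge bar near edge z.07 [0.5006 0.122  0.07  ] 0.0356
casing +y edge [0.5548 0.1399 0.07  ] 0.0441
casing2 [0.4374 0.1199 0.07  ] 0.0443
w6 hingebar 0.0355
w6 hingebar 0.0358
w6 hingebar 0.0408
```

The pack lines up with the bay: its front edge is at 31.8 mm where 32 is wanted. Lowering gently.

{"fn": "send_rows", "kwargs": {"steps": [{"jaw":0,"linear":[8,-0.5,0],"rot":[0,0,0]},{"jaw":0,"linear":[9,0,0],"rot":[0,0,0]},{"jaw":0,"linear":[9,0,0],"rot":[0,0,0]},{"jaw":0,"linear":[9,0,0],"rot":[0,0,0]},{"jaw":0,"linear":[8,0,0],"rot":[0,0,0]},{"jaw":0,"linear":[7,0,0],"rot":[0,0,0]},{"jaw":0,"linear":[4,0,0],"rot":[0,0,0]},{"jaw":0,"linear":[0,0,0],"rot":[0,0,0]},{"jaw":0,"linear":[0,0,0],"rot":[0,0,0]},{"jaw":0,"linear":[0,0,0],"rot":[0,0,0]}]}}

```text
clock: 12.1
tcp_pos: [0.5065, 0.0891, 0.0564]
tcp_rot: [0.456, 0.541, -0.456, 0.54]
ft_force: [-0.1, -0.5, -1.5]
gripper_width: 0.0098
```

{"fn": "send_rows", "kwargs": {"steps": [{"jaw":0,"linear":[2,0,0],"rot":[0,0,0]},{"jaw":0,"linear":[2,0,0],"rot":[0,0,0]},{"jaw":0,"linear":[0,0,0],"rot":[0,0,0]},{"jaw":0,"linear":[0,0,0],"rot":[0,0,0]}]}}

```text
clock: 12.43
tcp_pos: [0.5061, 0.0891, 0.0523]
tcp_rot: [0.456, 0.541, -0.456, 0.54]
ft_force: [0.0, -1.0, -1.9]
gripper_width: 0.0099
```

{"fn": "send_rows", "kwargs": {"steps": [{"jaw":0,"linear":[1.5,0,0],"rot":[0,0,0]},{"jaw":0,"linear":[1.5,0,0],"rot":[0,0,0]},{"jaw":0,"linear":[0,0,0],"rot":[0,0,0]},{"jaw":0,"linear":[0,0,0],"rot":[0,0,0]}]}}

```text
clock: 12.77
tcp_pos: [0.506, 0.0891, 0.0491]
tcp_rot: [0.456, 0.541, -0.456, 0.54]
ft_force: [-1.0, 1.1, -2.6]
gripper_width: 0.0096
```

{"fn": "send_rows", "kwargs": {"steps": [{"jaw":0,"linear":[1,0,0],"rot":[0,0,0]},{"jaw":0,"linear":[1,0,0],"rot":[0,0,0]},{"jaw":0,"linear":[0,0,0],"rot":[0,0,0]},{"jaw":0,"linear":[0,0,0],"rot":[0,0,0]}]}}

```text
clock: 13.1
tcp_pos: [0.5063, 0.0891, 0.048]
tcp_rot: [0.456, 0.541, -0.456, 0.54]
ft_force: [-2.7, -0.7, 6.8]
gripper_width: 0.01
```

Floor contact exactly at the expected height (TCP z 0.048, force now +6.8 N). Releasing with a small opening, then a check before lifting.

{"fn": "send_rows", "kwargs": {"steps": [{"jaw":0,"linear":[-0.4,0,0],"rot":[0,0,0]},{"jaw":18,"linear":[0,0,0],"rot":[0,0,0]},{"jaw":18,"linear":[0,0,0],"rot":[0,0,0]},{"jaw":18,"linear":[0,0,0],"rot":[0,0,0]},{"jaw":18,"linear":[0,0,0],"rot":[0,0,0]},{"jaw":18,"linear":[-4,0,0],"rot":[0,0,0]},{"jaw":18,"linear":[-6,0,0],"rot":[0,0,0]},{"jaw":18,"linear":[-10,0,0],"rot":[0,0,0]},{"jaw":18,"linear":[-20,0,0],"rot":[0,0,0]},{"jaw":18,"linear":[-30,0,0],"rot":[0,0,0]}]}}

```text
clock: 13.93
tcp_pos: [0.5044, 0.0889, 0.1174]
tcp_rot: [0.455, 0.542, -0.457, 0.539]
ft_force: [-0.0, 0.3, -0.6]
gripper_width: 0.0182
```

{"fn": "send_rows", "kwargs": {"steps": [{"jaw":18,"linear":[-30,0,0],"rot":[0,0,0]},{"jaw":18,"linear":[-35,0,0],"rot":[0,0,0]},{"jaw":18,"linear":[-30,0,0],"rot":[0,0,0]},{"jaw":18,"linear":[0,0,0],"rot":[0,0,0]},{"jaw":18,"linear":[0,0,0],"rot":[0,0,0]},{"jaw":18,"linear":[0,0,0],"rot":[0,0,0]}]}}

```text
clock: 14.43
tcp_pos: [0.5058, 0.089, 0.2128]
tcp_rot: [0.456, 0.541, -0.456, 0.54]
ft_force: [-0.4, -0.2, 0.9]
gripper_width: 0.0181
```

```bash
python3 - <<'E'
from h import *
go(.5063,.0868,.22,279.7);print(r.read_state()['ft_force'],r.read_state()['gripper_width'])
snap('wrist','w9.png');snap('scene','s4.png')
im=cv2.imread('pics/w9.png');cv2.imwrite('pics/w9b.png',cv2.resize(im,(800,600),interpolation=2))
crop('s4.png',200,140,310,240,5,'s4b.png')
E
```

```text
shift mm [-7.2  0.1  2.2] tcp [0.5058 0.089  0.2128] zdir now -80.26 tilt x [-1.2e-03  7.0e-04 -1.0e+00] q6 -0.13
turn rotvec tool [ 0.0007 -0.0009  0.001 ]
[-0.36754113 -0.23373209  0.90065815] 0.018107311770837135
```

View pics/w9b.png

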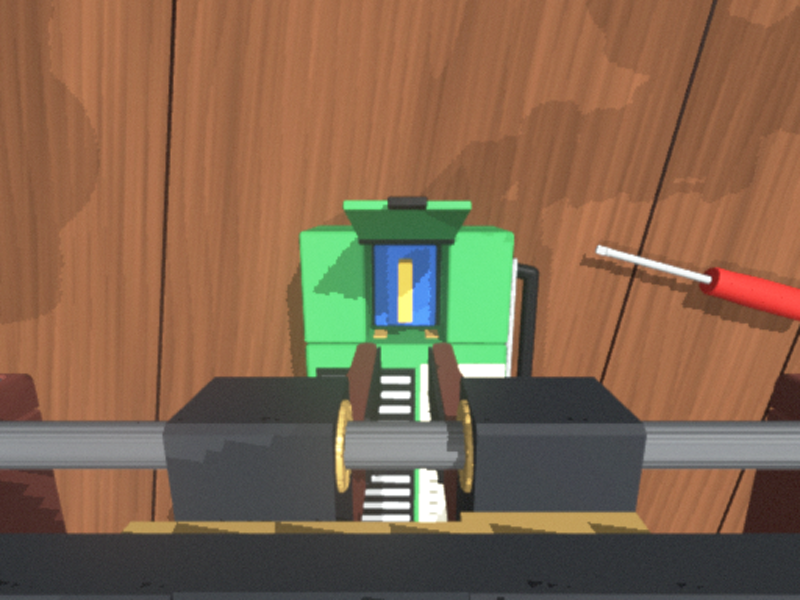

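View pics/s4b.png

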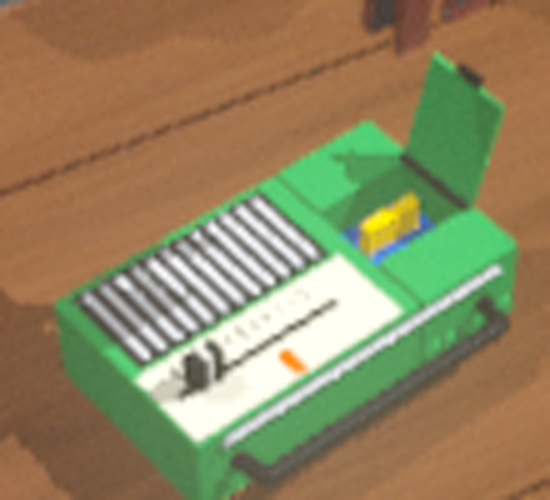

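The pack lies centred in the bay, rib up, at (405,287). I'll check its number, then plan the flap.

```bash
python3 - <<'E'
from h import *
d=load('w9');C=np.array([.5063,.0868,0]);yaw=np.radians(9.7);ey=np.array([-np.sin(yaw),np.cos(yaw),0]);ex=np.array([ey[1],-ey[0],0])
for v in (261.5,322.5):
  p=px(d,405/1.5625,v/1.5625,.066);print(p.round(4),((p-C)@ey).round(4),((p-C)@ex).round(4))
H=C+ey*.0385
# flap tip & targets
for n,l,z in [('hinge',0,0),('outside .07 beyond hinge',.085,0)]: print(n,(H+ey*l).round(4))
go(*(H+ey*.085)[:2],.22,279.7)
# flap angle from w9 : free edge row
for v in (203,211):
  for h in (.145,.15,.155): print(v,h,((px(d,406/1.5625,v/1.5625,h)-H)@ey).round(4))
E
```

```text
[0.502  0.1091 0.066 ] 0.0227 -0.0005
[0.5096 0.0647 0.066 ] -0.0223 -0.0005
hinge [0.4998 0.1247 0.    ]
outside .07 beyond hinge [0.4855 0.2085 0.    ]
shift mm [  -8.4    0.9 -121.2] tcp [0.5051 0.0889 0.2114] zdir now -80.26 tilt x [-3.9e-03  6.0e-04 -1.0e+00] q6 -0.13
turn rotvec tool [ 0.0007 -0.0012  0.0038]
203 0.145 0.0256
203 0.15 0.0257
203 0.155 0.0257
211 0.145 0.0216
211 0.15 0.0217
211 0.155 0.0219
```

The pack is within 0.5 mm of the middle of the bay, and the flap is at about 1.87 rad. Now I'll go over the flap to its outside with closed fingers.

{"fn": "send_rows", "kwargs": {"steps": [{"jaw":0,"linear":[0,1,-15],"rot":[0,0,0]},{"jaw":0,"linear":[0,0,-25],"rot":[0,0,0]},{"jaw":0,"linear":[0,0,-30],"rot":[0,0,0]},{"jaw":0,"linear":[0,0,-25],"rot":[0,0,0]},{"jaw":0,"linear":[0,0,-16],"rot":[0,0,0]},{"jaw":0,"linear":[0,0,0],"rot":[0,0,0]},{"jaw":0,"linear":[25,0,0],"rot":[0,0,0]},{"jaw":0,"linear":[30,0,0],"rot":[0,0,0]},{"jaw":0,"linear":[30,0,0],"rot":[0,0,0]},{"jaw":0,"linear":[0,0,0],"rot":[0,0,0]}]}}

```text
clock: 15.37
tcp_pos: [0.4837, 0.1966, 0.1221]
tcp_rot: [0.452, 0.543, -0.459, 0.538]
ft_force: [-0.8, -0.1, 0.3]
gripper_width: 0.0006
```

```bash
python3 - <<'E'
from h import *
H=np.array([.4998,.1247,0]);ey=np.array([-np.sin(np.radians(9.7)),np.cos(np.radians(9.7)),0])
s=r.read_state();print(((s['tcp_pos']-H)@ey).round(4))
go(*(H-ey*.02)[:2],.125,279.7);print(r.read_state()['ft_force'],r.read_state()['gripper_width'])
snap('scene','s5.png')
crop('s5.png',210,90,330,210,5,'s5b.png')
E
```

```text
0.0736
shift mm [-2.9  3.7 93.6] tcp [0.4837 0.1966 0.1221] zdir now -80.26 tilt x [-0.0122 -0.0026 -0.9999] q6 0.08
turn rotvec tool [0.0006 0.0005 0.0125]
[-0.78677219 -0.09443008  0.25141715] 0.000556166904860338
```

View pics/s5b.png

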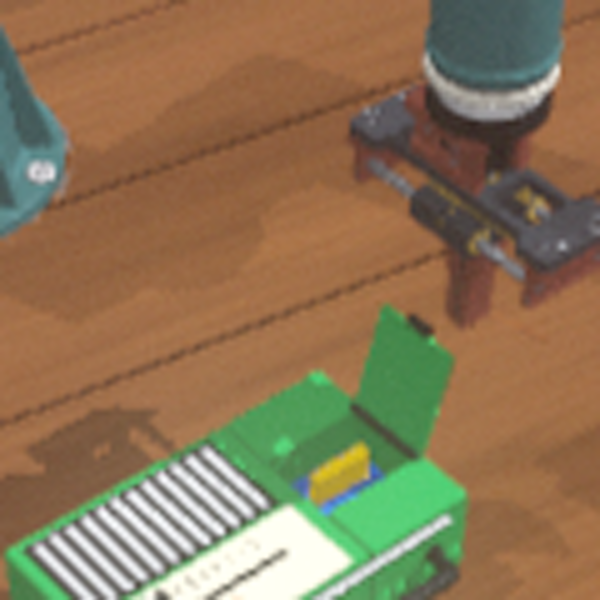

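The fingers are outside the flap, their tips below its top edge. Sweeping it over.

{"fn": "send_rows", "kwargs": {"steps": [{"jaw":0,"linear":[6,2,10],"rot":[0,0,0]},{"jaw":0,"linear":[0,1,14],"rot":[0,0,0]},{"jaw":0,"linear":[0,0,14],"rot":[0,0,0]},{"jaw":0,"linear":[0,0,14],"rot":[0,0,0]},{"jaw":0,"linear":[0,0,14],"rot":[0,0,0]},{"jaw":0,"linear":[0,0,14],"rot":[0,0,0]},{"jaw":0,"linear":[0,0,14],"rot":[0,0,0]},{"jaw":0,"linear":[4,0,10],"rot":[0,0,0]},{"jaw":0,"linear":[8,0,10],"rot":[0,0,0]},{"jaw":0,"linear":[0,0,0],"rot":[0,0,0]}]}}

```text
clock: 16.25
tcp_pos: [0.511, 0.0848, 0.1091]
tcp_rot: [0.456, 0.541, -0.456, 0.54]
ft_force: [-0.0, -1.1, -0.7]
gripper_width: 0.0004
```

```bash
python3 - <<'E'
from h import *
H=np.array([.4998,.1247,0]);ey=np.array([-np.sin(np.radians(9.7)),np.cos(np.radians(9.7)),0])
s=r.read_state();print(((s['tcp_pos']-H)@ey).round(4))
go(*(H-ey*.055)[:2],.095,279.7);print(r.read_state()['ft_force'],r.read_state()['gripper_width'])
snap('scene','s6.png')
crop('s6.png',210,110,330,230,5,'s6b.png')
E
```

```text
-0.0412
shift mm [14.1 -4.3 13.8] tcp [0.511  0.0848 0.1091] zdir now -80.34 tilt x [-0.0011  0.     -1.    ] q6 -0.14
turn rotvec tool [-0.0008 -0.0002  0.0011]
[-0.04778771 -1.06754759 -0.74141464] 0.00043131321721790627
```

View pics/s6b.png

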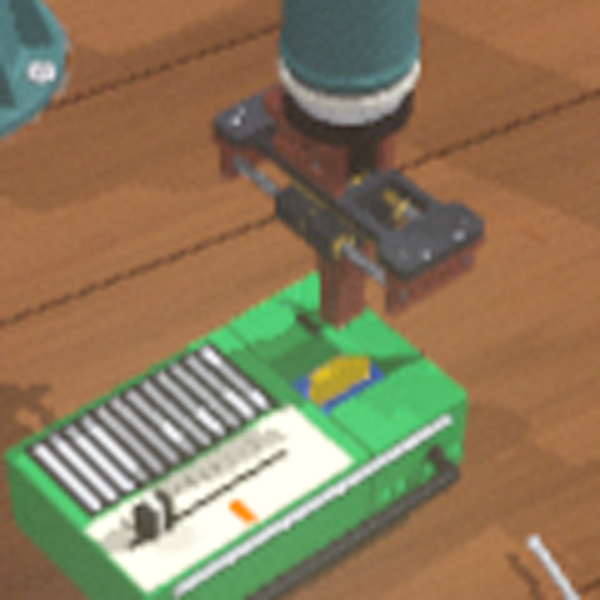

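The flap is being carried over, its tab near (310,320) and about half closed. Continuing down in an arc.

{"fn": "send_rows", "kwargs": {"steps": [{"jaw":0,"linear":[6,-1.5,6],"rot":[0,0,0]},{"jaw":0,"linear":[7,-1.5,6],"rot":[0,0,0]},{"jaw":0,"linear":[7,-1,3],"rot":[0,0,0]},{"jaw":0,"linear":[7,0,0],"rot":[0,0,0]},{"jaw":0,"linear":[3,0,0],"rot":[0,0,0]},{"jaw":0,"linear":[0,0,0],"rot":[0,0,0]},{"jaw":0,"linear":[0,0,0],"rot":[0,0,0]}]}}

```text
clock: 16.88
tcp_pos: [0.5088, 0.0715, 0.0792]
tcp_rot: [0.455, 0.542, -0.456, 0.54]
ft_force: [-0.3, 0.2, -0.5]
gripper_width: 0.0005
```

```bash
python3 - <<'E'
from h import *
H=np.array([.4998,.1247,0]);ey=np.array([-np.sin(np.radians(9.7)),np.cos(np.radians(9.7)),0])
s=r.read_state();print(((s['tcp_pos']-H)@ey).round(4))
go(*(H-ey*.058)[:2],.075,279.7);print(r.read_state()['ft_force'],r.read_state()['gripper_width'])
snap('scene','s7.png')
crop('s7.png',210,110,330,230,5,'s7b.png')
E
```

```text
-0.0539
shift mm [4.2 0.1 4.1] tcp [0.5088 0.0715 0.0792] zdir now -80.25 tilt x [-2.3e-03  8.0e-04 -1.0e+00] q6 -0.17
turn rotvec tool [ 0.0009 -0.0011  0.0022]
[-0.30521741  0.20927294 -0.47269817] 0.00046351117195977064
```

View pics/s7b.png

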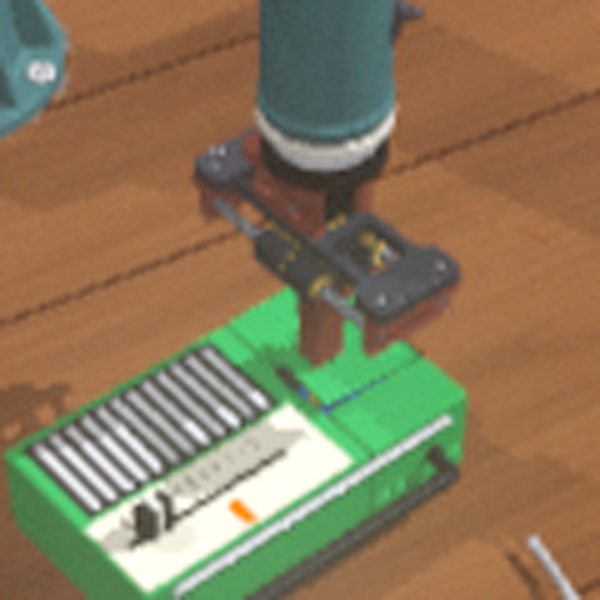

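Nearly shut, with only a sliver of blue visible at (325,408). Pressing down in small steps while watching the force.

{"fn": "send_rows", "kwargs": {"steps": [{"jaw":0,"linear":[3,0,4],"rot":[0,0,0]},{"jaw":0,"linear":[2,0,0],"rot":[0,0,0]},{"jaw":0,"linear":[2,0,0],"rot":[0,0,0]},{"jaw":0,"linear":[0,0,0],"rot":[0,0,0]},{"jaw":0,"linear":[0,0,0],"rot":[0,0,0]}]}}

```text
clock: 17.35
tcp_pos: [0.5097, 0.0674, 0.0725]
tcp_rot: [0.456, 0.541, -0.456, 0.54]
ft_force: [-0.1, -0.2, 0.4]
gripper_width: 0.0
```

{"fn": "send_rows", "kwargs": {"steps": [{"jaw":0,"linear":[1,0,0],"rot":[0,0,0]},{"jaw":0,"linear":[1,0,0],"rot":[0,0,0]},{"jaw":0,"linear":[0,0,0],"rot":[0,0,0]},{"jaw":0,"linear":[0,0,0],"rot":[0,0,0]}]}}

```text
clock: 17.68
tcp_pos: [0.5099, 0.0674, 0.0707]
tcp_rot: [0.456, 0.541, -0.456, 0.54]
ft_force: [0.1, -0.4, 2.4]
gripper_width: 0.0008
```

{"fn": "send_rows", "kwargs": {"steps": [{"jaw":0,"linear":[1,0,0],"rot":[0,0,0]},{"jaw":0,"linear":[0,0,0],"rot":[0,0,0]},{"jaw":0,"linear":[0,0,0],"rot":[0,0,0]}]}}

```text
clock: 17.93
tcp_pos: [0.51, 0.0674, 0.0704]
tcp_rot: [0.456, 0.541, -0.456, 0.54]
ft_force: [-2.7, -0.8, 9.6]
gripper_width: 0.0003
```

{"fn": "send_rows", "kwargs": {"steps": [{"jaw":0,"linear":[1,0,0],"rot":[0,0,0]},{"jaw":0,"linear":[0,0,0],"rot":[0,0,0]},{"jaw":0,"linear":[0,0,0],"rot":[0,0,0]}]}}

```text
clock: 18.18
tcp_pos: [0.5101, 0.0674, 0.0702]
tcp_rot: [0.456, 0.541, -0.456, 0.54]
ft_force: [-4.6, -1.2, 18.8]
gripper_width: 0.0005
```

Contact is stiff (18.8 N with almost no travel), so the flap is shut. I'll retreat and look at the flap and tuner.

{"fn": "send_rows", "kwargs": {"steps": [{"jaw":0,"linear":[-10,0,0],"rot":[0,0,0]},{"jaw":0,"linear":[-25,0,0],"rot":[0,0,0]},{"jaw":30,"linear":[-35,0,0],"rot":[0,0,0]},{"jaw":30,"linear":[-35,0,0],"rot":[0,0,0]},{"jaw":30,"linear":[-25,0,15],"rot":[0,0,0]},{"jaw":30,"linear":[0,0,30],"rot":[0,0,0]},{"jaw":30,"linear":[0,0,38],"rot":[0,0,0]},{"jaw":30,"linear":[0,0,38],"rot":[0,0,0]},{"jaw":30,"linear":[0,0,38],"rot":[0,0,0]},{"jaw":30,"linear":[0,0,30],"rot":[0,0,0]}]}}

```text
clock: 19.02
tcp_pos: [0.5423, -0.1215, 0.1987]
tcp_rot: [0.456, 0.541, -0.456, 0.54]
ft_force: [0.6, 0.5, -0.1]
gripper_width: 0.0298
```

{"fn": "send_rows", "kwargs": {"steps": [{"jaw":30,"linear":[0,10,20],"rot":[0,0,0]},{"jaw":30,"linear":[0,-20,10],"rot":[0,0,0]},{"jaw":30,"linear":[0,0,0],"rot":[0,0,0]},{"jaw":30,"linear":[0,0,0],"rot":[0,0,0]},{"jaw":30,"linear":[0,0,0],"rot":[0,0,0]},{"jaw":30,"linear":[0,0,0],"rot":[0,0,0]}]}}

```text
clock: 19.52
tcp_pos: [0.5375, -0.1492, 0.1985]
tcp_rot: [0.456, 0.541, -0.455, 0.54]
ft_force: [-0.5, -0.5, 0.8]
gripper_width: 0.0302
```

```bash
python3 - <<'E'
from h import *
go(.56,-.16,.2,279.7)
snap('wrist','w10.png')
im=cv2.imread('pics/w10.png');cv2.imwrite('pics/w10b.png',cv2.resize(im,(800,600),interpolation=2))
snap('scene','s8.png');crop('s8.png',200,140,310,240,5,'s8b.png')
E
```

```text
shift mm [-1.5 20.4 14.4] tcp [ 0.5375 -0.1492  0.1985] zdir now -80.21 tilt x [-9.e-04  1.e-03 -1.e+00] q6 -0.57
turn rotvec tool [ 0.0016 -0.0012  0.0008]
```

View pics/w10b.png

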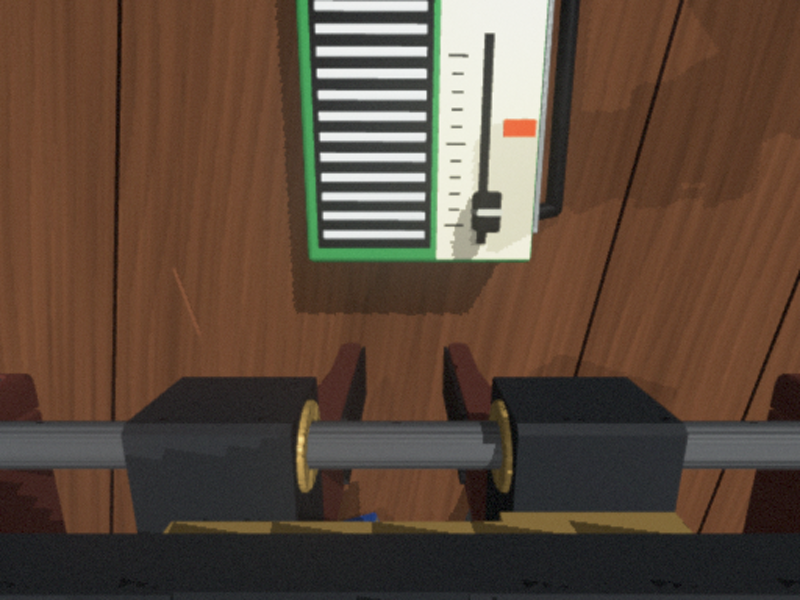

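View pics/s8b.png

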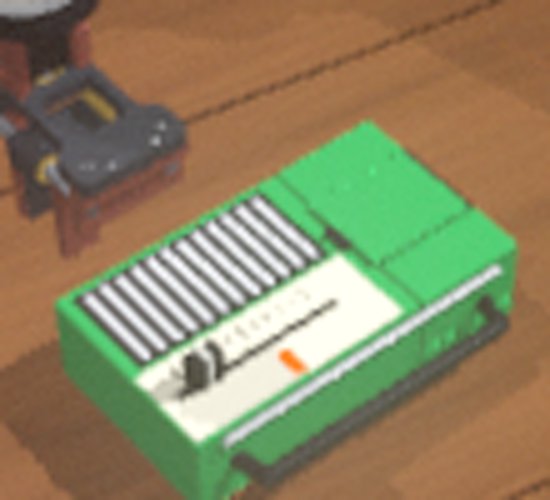

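The flap lies flat and shut. The grip's white line is at (487,212) and the tab at (519,128). Crop for measuring.

```bash
python3 - <<'E'
from h import *
crop('w10.png',270,60,370,170,5,'c9.png')
E
```

```text
(no output)
```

View pics/c9.png

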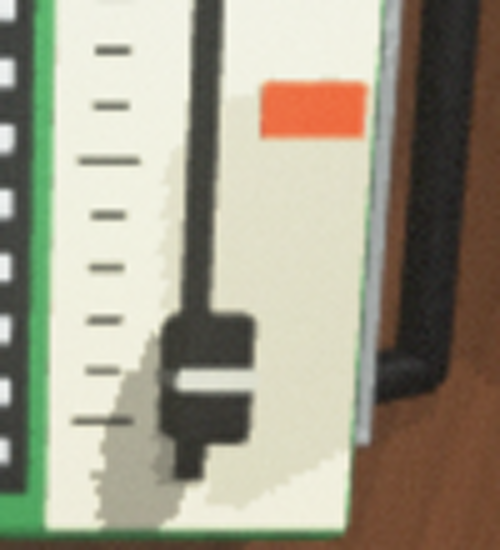

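```bash
python3 - <<'E'
from h import *
d=load('w10');a=np.radians(9.7);ey=np.array([-np.sin(a),np.cos(a),0]);ex=np.array([np.cos(a),np.sin(a),0])
P=lambda x,y,z: px(d,270+x/5-.4,60+y/5-.4,z)
tab=P(313,110,.072); line=P(214,379,.098); 
print('tab',tab.round(4),'line',line.round(4),'dy',((tab-line)@ey).round(4),'dx',((tab-line)@ex).round(4))
print('tab size',np.linalg.norm(P(261,110,.072)-P(367,110,.072)),np.linalg.norm(P(313,83,.072)-P(313,138,.072)))
print('grip',np.linalg.norm(P(162,380,.098)-P(254,380,.098)),np.linalg.norm(P(210,316,.098)-P(210,440,.098)), 'line ends',P(176,380,.098),P(254,380,.098))
print('grip c',P(210,378,.098))
for s,n in[((208,10),'t0'),((196,300),'t1')]: print(n,P(*s,.07))
go(line[0],line[1],.098,279.7)
C=np.array([.5063,.0868,0]); print('tab local to bay',(tab-C)@ex,(tab-C)@ey)
E
```

```text
tab [ 0.5885 -0.032   0.072 ] line [ 0.5757 -0.0852  0.098 ] dy 0.0502 dx 0.0216
tab size 0.020531514753367987 0.009999116975665783
grip 0.016967350196741095 0.022381662311054006 line ends [ 0.5688084  -0.08656176  0.098     ] [ 0.58298433 -0.08411627  0.098     ]
grip c [ 0.57491048 -0.08514305  0.098     ]
t0 [ 0.56491507 -0.01757714  0.07      ]
t1 [ 0.57402931 -0.07055766  0.07      ]
shift mm [100.6  48.5 -56.6] tcp [ 0.5376 -0.1493  0.1986] zdir now -80.19 tilt x [-9.e-04  8.e-04 -1.e+00] q6 -0.57
turn rotvec tool [ 0.0019 -0.0009  0.0008]
tab local to bay 0.061008375965609596 -0.13099963064631395
```

The tab sits 21.6 mm beside the line (21 stated) and 50.2 mm along the track. Grasping the grip.

{"fn": "send_rows", "kwargs": {"steps": [{"jaw":40,"linear":[0,10,-11],"rot":[0.002,0,0]},{"jaw":40,"linear":[0,20,-23],"rot":[0,0,0]},{"jaw":40,"linear":[10,19.5,-22.6],"rot":[0,0,0]},{"jaw":40,"linear":[25,0,0],"rot":[0,0,0]},{"jaw":40,"linear":[30,0,0],"rot":[0,0,0]},{"jaw":40,"linear":[15,0,0],"rot":[0,0,0]},{"jaw":40,"linear":[0,0,0],"rot":[0,0,0]},{"jaw":40,"linear":[0,0,0],"rot":[0,0,0]},{"jaw":40,"linear":[0,0,0],"rot":[0,0,0]}]}}

```text
clock: 20.37
tcp_pos: [0.5774, -0.086, 0.1195]
tcp_rot: [0.456, 0.54, -0.456, 0.54]
ft_force: [0.3, 0.3, -0.2]
gripper_width: 0.0403
```

```bash
python3 - <<'E'
from h import *
go(.5757,-.0852,.082,279.7)
snap('wrist','w11.png')
crop('w11.png',170,50,350,250,3.0 and 3,'w11b.png')
E
```

```text
shift mm [37.5 -1.5 -1.1] tcp [ 0.5774 -0.086   0.1195] zdir now -80.35 tilt x [ 3.e-04  3.e-04 -1.e+00] q6 -0.44
turn rotvec tool [-0.0009 -0.0002 -0.0004]
```

View pics/w11b.png

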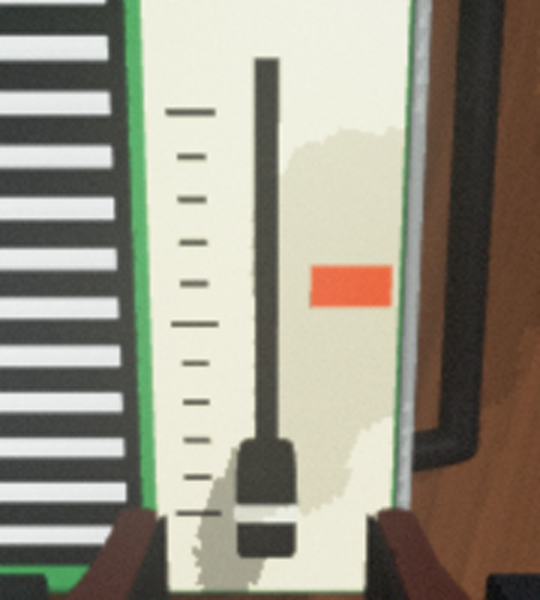

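The grip, at column 266, is centred between the fingers. Going down and closing.

{"fn": "send_rows", "kwargs": {"steps": [{"jaw":40,"linear":[12,0,-1],"rot":[0,0,0]},{"jaw":40,"linear":[15,0,0],"rot":[0,0,0]},{"jaw":40,"linear":[9,0,0],"rot":[0,0,0]},{"jaw":40,"linear":[0,0,0],"rot":[0,0,0]},{"jaw":40,"linear":[0,0,0],"rot":[0,0,0]},{"jaw":40,"linear":[0,0,0],"rot":[0,0,0]}]}}

```text
clock: 20.92
tcp_pos: [0.5769, -0.0853, 0.0834]
tcp_rot: [0.456, 0.54, -0.456, 0.54]
ft_force: [0.0, -0.3, 1.1]
gripper_width: 0.04
```

{"fn": "send_rows", "kwargs": {"steps": [{"jaw":5,"linear":[0,0,0],"rot":[0,0,0]},{"jaw":5,"linear":[0,0,0],"rot":[0,0,0]},{"jaw":5,"linear":[0,0,0],"rot":[0,0,0]},{"jaw":5,"linear":[0,0,0],"rot":[0,0,0]},{"jaw":5,"linear":[0,0,0],"rot":[0,0,0]},{"jaw":5,"linear":[0,0,0],"rot":[0,0,0]}]}}

```text
clock: 21.42
tcp_pos: [0.5771, -0.0851, 0.0828]
tcp_rot: [0.457, 0.54, -0.456, 0.54]
ft_force: [2.4, -0.1, 1.0]
gripper_width: 0.0138
```

```bash
python3 - <<'E'
from h import *
go(.5757,-.0852,.082,279.7)
snap('wrist','w12.png')
crop('w12.png',170,50,350,250,3,'w12b.png')
E
```

```text
shift mm [ 0.8 -1.4 -0.1] tcp [ 0.5771 -0.0851  0.0828] zdir now -80.38 tilt x [ 4.e-04  6.e-04 -1.e+00] q6 -0.43
turn rotvec tool [-0.0014 -0.0006 -0.0005]
```

View pics/w12b.png

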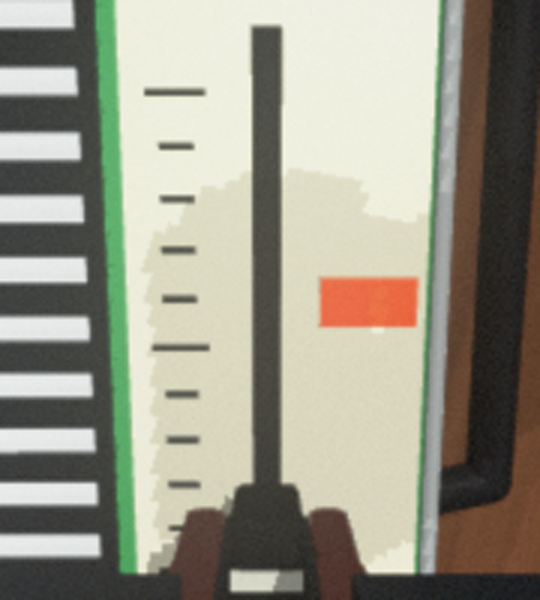

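Gripped at 13.8 mm. Sliding 50 mm toward radio +y.

{"fn": "send_rows", "kwargs": {"steps": [{"jaw":5,"linear":[0,0,-4],"rot":[0,0,0]},{"jaw":5,"linear":[0,0,-8],"rot":[0,0,0]},{"jaw":5,"linear":[0,0,-10],"rot":[0,0,0]},{"jaw":5,"linear":[0,0,-10],"rot":[0,0,0]},{"jaw":5,"linear":[0,0,-9],"rot":[0,0,0]},{"jaw":5,"linear":[0,0,-6],"rot":[0,0,0]},{"jaw":5,"linear":[0,0,-3.2],"rot":[0,0,0]},{"jaw":5,"linear":[0,0,0],"rot":[0,0,0]},{"jaw":5,"linear":[0,0,0],"rot":[0,0,0]},{"jaw":5,"linear":[0,0,0],"rot":[0,0,0]}]}}

```text
clock: 22.3
tcp_pos: [0.5684, -0.0338, 0.0828]
tcp_rot: [0.457, 0.541, -0.456, 0.54]
ft_force: [4.6, 1.8, 0.4]
gripper_width: 0.0135
```

```bash
python3 - <<'E'
from h import *
a=np.radians(9.7);ey=np.array([-np.sin(a),np.cos(a),0])
s=r.read_state();print((s['tcp_pos']-np.array([.5771,-.0851,.0828]))@ey,s['tcp_pos'],s['ft_force'],s['gripper_width'])
E
```

```text
0.05199237474168641 [ 0.56839548 -0.03384142  0.08276357] [4.55397166 1.79234278 0.42302383] 0.013474662938224122
```

It moved 52.0 mm, about 1.8 mm over. I'll back off that much, then release, retreat and measure.

{"fn": "send_rows", "kwargs": {"steps": [{"jaw":5,"linear":[0,0,1.6],"rot":[0,0,0]},{"jaw":5,"linear":[0,0,0],"rot":[0,0,0]},{"jaw":5,"linear":[0,0,0],"rot":[0,0,0]},{"jaw":36,"linear":[0,0,0],"rot":[0,0,0]},{"jaw":36,"linear":[0,0,0],"rot":[0,0,0]},{"jaw":36,"linear":[0,0,0],"rot":[0,0,0]},{"jaw":36,"linear":[0,0,0],"rot":[0,0,0]},{"jaw":36,"linear":[-10,0,0],"rot":[0,0,0]},{"jaw":36,"linear":[-25,0,0],"rot":[0,0,0]},{"jaw":36,"linear":[-35,0,0],"rot":[0,0,0]}]}}

```text
clock: 23.13
tcp_pos: [0.5654, -0.0368, 0.1511]
tcp_rot: [0.455, 0.543, -0.458, 0.538]
ft_force: [0.5, -0.2, 0.6]
gripper_width: 0.036
```

{"fn": "send_rows", "kwargs": {"steps": [{"jaw":36,"linear":[-35,0,15],"rot":[0,0,0]},{"jaw":36,"linear":[-15,0,30],"rot":[0,0,0]},{"jaw":36,"linear":[0,0,25],"rot":[0,0,0]},{"jaw":36,"linear":[0,0,10],"rot":[0,0,0]},{"jaw":36,"linear":[0,0,0],"rot":[0,0,0]},{"jaw":36,"linear":[0,0,0],"rot":[0,0,0]},{"jaw":36,"linear":[0,0,0],"rot":[0,0,0]},{"jaw":36,"linear":[0,0,0],"rot":[0,0,0]}]}}

```text
clock: 23.8
tcp_pos: [0.5807, -0.1147, 0.2017]
tcp_rot: [0.456, 0.542, -0.456, 0.539]
ft_force: [-0.3, -0.3, 0.1]
gripper_width: 0.036
```

```bash
python3 - <<'E'
from h import *
go(.56,-.1,.2,279.7)
snap('wrist','w13.png');crop('w13.png',200,20,360,200,3,'w13b.png')
crop('w13.png',230,80,330,180,6,'w13c.png')
snap('scene','s9.png');crop('s9.png',200,140,310,240,5,'s9b.png')
E
```

```text
shift mm [  1.8 -17.9 -18. ] tcp [ 0.5807 -0.1147  0.2017] zdir now -80.33 tilt x [-0.0032  0.0018 -1.    ] q6 -0.48
turn rotvec tool [-0.0004 -0.0023  0.0029]
```

View pics/w13b.png

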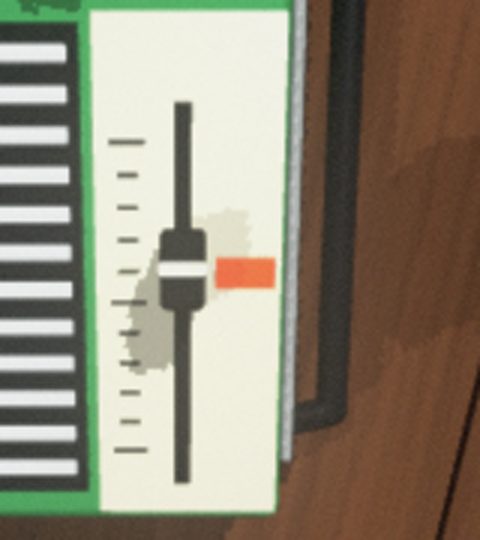

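View pics/w13c.png

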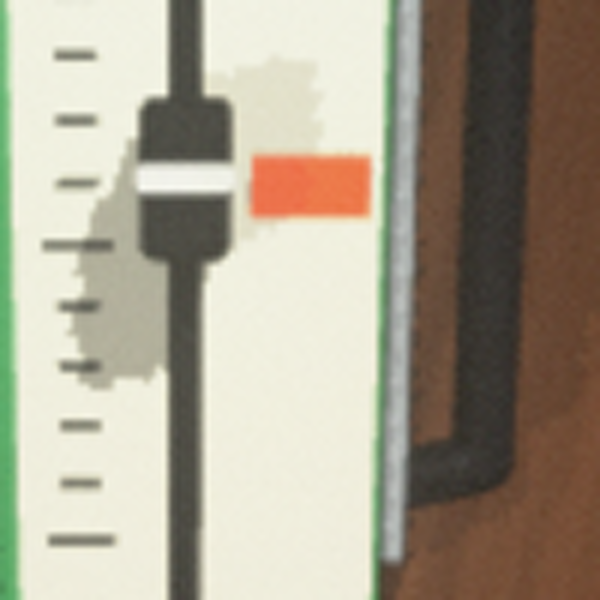

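View pics/s9b.png

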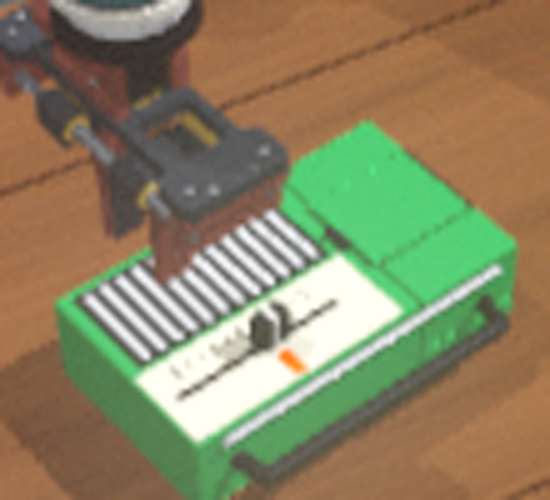

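```bash
python3 - <<'E'
from h import *
d=load('w13');a=np.radians(9.7);ey=np.array([-np.sin(a),np.cos(a),0])
P=lambda x,y,z: px(d,230+x/6-.42,80+y/6-.42,z)
t=P(311,186,.072);l=P(186,179,.098);print(t.round(4),l.round(4),((l-t)@ey).round(4))
# scene cross-check
d=load('s9')
Q=lambda x,y,z: px(d,200+x/5-.4,140+y/5-.4,z)
print(((Q(276,310,.098)-Q(292,361,.072))@ey).round(4))
print(load('w13')['M'][:3,3])
s=r.read_state();print(s['ft_force'],s['joint_velocities'].round(3),s['clock'])
E
```

```text
[ 0.5884 -0.032   0.072 ] [ 0.5678 -0.0359  0.098 ] -0.0003
0.0043
[ 0.56908515 -0.05138265  0.36932935]
[ 0.04395043 -0.47037197  0.03703291] [-0.002 -0.001 -0.005 -0.    -0.001 -0.001] 23.9
```

The wrist view gives -0.3 mm, taken nearly vertically overhead. The coarse scene pick says +4.3 mm, so I'll resolve that disagreement with an enlarged scene crop.

```bash
python3 - <<'E'
from h import *
im=cv2.imread('pics/s9.png')[190:230,230:280]
cv2.imwrite('pics/s9c.png',cv2.resize(im,None,fx=14,fy=14,interpolation=cv2.INTER_CUBIC))
d=load('s9')
for p in [(.5884,-.032,.072),(.5678,-.0359,.098)]:
    u,v=proj(d,p);print((u-230+.5)*14,(v-190+.5)*14)
d=load('scene0')
E
```

```text
387.9153051203184 300.8164492088257
323.6818804691544 166.4565323245033
```

View pics/s9c.png

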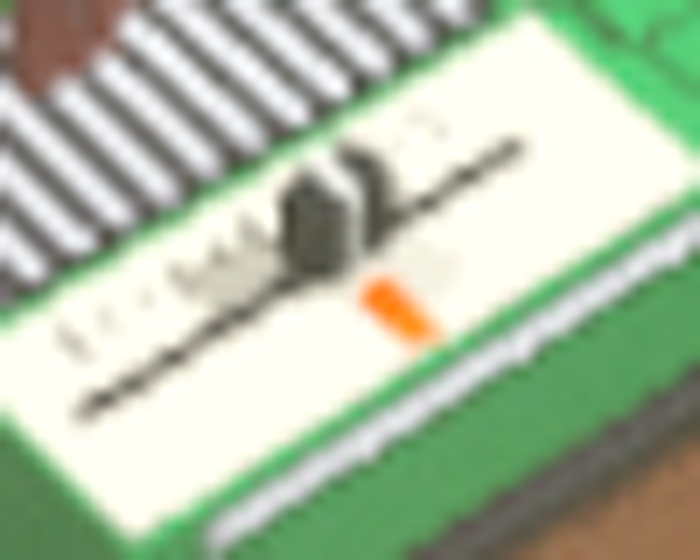

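Same offset for both points in the enlarged scene crop: tab seen at (400,312) against (388,301) predicted, line at (338,178) against (324,166). So the scene agrees with the wrist to under 1 mm, and the +4.3 mm was a poor pick. The flap is flat, the robot is clear and everything is at rest. Handing in.

```bash
python3 - <<'E'
from workcell import r
print(r.sign_off())
E
```

```text
the job is handed in; nothing more can be done
None
```

The job is done and handed in at about 24 s of the 64 s allowed; no verdict was reported. The pack is in the bay, the flap is shut over it, and the tuning grip points at the orange tab.

**Last checks:**
- **Pack:** it touched the bay floor at the expected height before I let go. By the wrist camera it lay within about 0.5 mm of the bay's middle, rib up.
- **Flap:** it was pressed down to a stiff stop (18.8 N) and looked flat in the scene view. I did not measure its angle directly.
- **Tuner:** the white line is about 0.3 mm from the tab's middle along the track. The gripper was open and well clear at the end.
- **Bystanders:** I did not go near the saucer, parts box, screwdriver or pliers. I did not measure their positions again at the end.

**What failed or disagreed:**
- **First grasp:** it closed empty above the rib, because the fingertips sit about level with the reported tool point, not 19 mm ahead of it. I regripped lower.
- **Pack position:** the first estimate from the scene view was about 10 mm off, so I used the wrist camera's value.
- **Tuner check:** the first scene-view reading put the line 4.3 mm off. A larger crop showed that was a poor pixel pick, and the two cameras then agreed to within 1 mm.

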